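# Weigh the tote that holds the doorknob sample

### The arm

A 6-joint arm with a two-finger parallel gripper is mounted at the origin on the work surface. World frame = base frame: x ahead of the robot, y to its left, z up, the work surface at z = 0. Lengths are in m, angles in rad, forces in N, time in s.
With the tool pointing down it reaches from about 0.35 to 0.975 m from the base axis. Payload 4.9 kg.
Tool frame: the origin (TCP) lies on the centre line of the jaws, within the pads' length; the fingertips stand 8 mm ahead of it and the grasp point (between the pads) lies 11 mm behind it; z points along the fingers, y is the direction in which the jaws open and shut (so a half turn about z gives the same grasp; the last joint's range is limited). The gripper opens to 85 mm and grips with 20 to 120 N. Pads are 22 mm wide; open, the fingers measure 114 mm over their backs; the gripper's body (76 mm by 85 mm) begins 54 mm behind the grasp point. The pads swing forward as they close: fully open they stand 13 mm farther back than shut.
Start: joints at [-1.415, 0.053, 1.613, -0, 1.476, -0.119], TCP at [0.17, -0.602, 0.239] pointing down, gripper open.
Joint ranges: [-3.01, 3.01], [-1.01, 2.22], [0.06, 2.58], [-1.02, 4.17], [0.09, 2.62], [-3.14, 3.14]. Speed limits (rad/s): [2.57, 2.57, 3.14, 3.14, 3.14, 3.14].

### API

Orientations are given as a unit quaternion [w, x, y, z].
In Python, from plant import manip gives the robot as it stands.
- The arm moves only by the tool step_arm, never from a script. Its argument "deltas" is a list of rows, each a list of 7 numbers: the shift along the tool's x, y, z in m, then the turn, a rotation vector about the tool's x, y, z in rad, then the gripper command: -1 is fully open, 1 is shut, values between are in proportion. In form: [[dx, dy, dz, ax, ay, az, hand], ...]. A call has 1 to 20 rows; each row is the pose to reach, as a shift and turn from the pose commanded when the call began, along the tool's axes at that moment; what a row does not reach only later rows make up. A row lasts 1/10 s, in which the tool goes at most 50 mm and 8.59 degrees, less where a joint would pass 70% of its speed; a pose out of reach is approached as far as the arm can. A call with a gripper value outside its range is refused whole. The fingers move at their own pace and stop on an object; the grip force is fixed at half the most. Time passes only in rows, so rows that repeat a pose let the fingers close. It gives the time, the measured TCP pose, the force and the opening at its end, in the units of the state.
- manip.state(): the state, without advancing time (a new reading comes with each control period).
- manip.grab_frame(name): name is "scene" or "top"; returns the picture (384x512x3 uint8, red, green, blue); there is no depth.
- manip.get_calibration(name): a dict with "fov_y" (degrees; the focal length in pixels is half the picture's height over the tangent of half this angle, whatever the lens; pixels are square), "cx", "cy" (the principal point, pixels), "dist_coeffs" ([k1, k2, p1, p2, k3] as OpenCV has them; the pictures are not rectified), "R" (3x3) and "t" (3): a world point X has camera coordinates R X + t. Camera axes: x right, y down, z forward; pixel columns grow to the right and rows downward; lengths in m; the calibration is good to about 2 mm. A picture is of the moment at which its call begins. get_calibration takes no time and is no camera call.
- manip.job_done(): hands the job in, once; it reports no verdict.
The state is a dict: "time": time; "joint_pos": joint angles; "joint_vel": joint speeds; "joint_efforts": joint torques, N m; "tool_pos": TCP position; "tool_rot": TCP orientation; "contact_force": force on the tool from outside, world axes, zero at the start; "ft_torque": the same for the moment, N m; "gripper_width": opening from 0.0 (shut) to 1.0 (fully open).
Only numpy, scipy, OpenCV 4.12 (cv2) and the standard library are available. Lean on these libraries where they do the work, as an engineer would, in place of code of your own. Each camera call takes 0.05 s, during which the arm holds its last target.

### The job

The sample tote with the brass doorknob and the grommet tin is parked under the front lip of the wire riser. Slide it forward along the counter until it is fully out from under the lip, then lift it, keep it level, and set it gently on the bench scale with its peg pull facing you, roughly centred from side to side. Slide it back until its rear wall rests square against the parcel stop without shifting the stop, leaving the knob and tin inside and the rest of the counter as it was.

Things in the scene. Friction and masses are not known exactly. Their poses are not given: they have to be found in the camera images.
- tote: Open grey tote, 160 mm deep (x) by 140 mm wide (y), walls 46 mm high, 4 mm thick, in the left or right bay under the riser. Origin: centre of underside; x points to its rear wall, away from the robot. A 44 mm high dividing wall runs along x; the grip is above it on two posts. Knob at +y towards the front, tin at -y towards the rear. 0.7 to 0.9 kg full; drags with 4 to 12 N.
- tote_pull (a point): Middle of the peg pull: aluminium peg 16 mm thick, 40 mm long, straight out (-x) from the middle of the tote's front wall, 30 mm above its underside, with a 26 mm end disc 6 mm thick; this point is 20 mm from the wall. At first it lies about below the riser's lip (8 mm in front to 4 mm behind): an upright gripper does not fit, lean it back towards the robot by about 40 degrees.
- tote_grip (a point): Centre of the tote's carrying grip: a straight bar along the tote's x, 128 mm long, 14 mm wide, 18 mm high, its top 104 mm above the tote's underside; open below for 42 mm between the posts, which stand at 57 mm either side of this point.
- doorknob: Brass doorknob sample on its round rose, loose in the tote: rose 58 mm across, knob 53 mm across, 55 mm high, upright, 0.17 to 0.29 kg. Origin: centre of its underside.
- tin: Round lidded blue tin of rubber grommets, loose in the tote: 58 mm across, 36 mm high, about 0.13 kg. Origin: centre of its underside.
- riser: Chrome wire shelf, fixed, 430 mm wide (y), 250 mm deep (x), open all round. Origin: on the counter below the middle of its front lip; x points to its back. The lip (x = 0) is a wire truss from 115 to 146 mm above the counter; shelf top 149 mm. The tote's grip passes 11 mm below the lip. Bays about 100 mm left and right of the middle, one tote in each, front walls 12 to 24 mm behind the lip.
- scale: Bench scale, fixed. Origin: on the counter below the centre of its steel platter; x points to its back. Platter 250 mm (x) by 220 mm (y), its flat top 66 mm above the counter, free on the robot's side; at the back a display head up to 190 mm high, whose front is 140 mm or more behind the platter's centre.
- stop_face (a point): Middle of the front face of the parcel stop, at the height of the platter's top; x points to the back. A steel rail across the platter, 236 mm wide, from 2 to 42 mm above it, clamped by thumb screws anywhere from 78 to 108 mm behind the platter's centre. The clamps slip if pushed with more than about 38 N.
- other_tote: Second tote of the same make, in the other bay, with four white label rolls in it, 0.75 kg; leave alone. Origin: centre of its underside.
- sealer: White hand carton sealer with a roll of tape, lying on its side on the right of the counter, about 190 mm long, 57 mm high; leave alone. Origin: underside, near the middle.
- tape_roll: Roll of brown tape, 90 mm across, 48 mm high, lying on the counter in front of the scale and riser, left of the middle; leave alone. Origin: centre of its underside.
- cup: Steel pen cup, 72 mm across, with pens up to 130 mm high, left of the scale; leave alone. Origin: centre of its underside.
There are look-alikes about, which are no part of the job. What is shaped like the tote but turquoise is not meant. Several things have the shape of the doorknob; the one meant has the colours described above.

How it is judged:
On the way, in this order (a step that is already met when the one before it is completed fails the run):
1. the tote has been slid forward, still down on the counter, until its rear wall is out in front of the riser's lip (x of tote in the frame of riser below -0.083 m and height (world z) of tote below 0.04 m), for 0.1 s.
2. the tote has been lifted clear of the counter (height (world z) of tote above 0.06 m), for 0.1 s.
At the end, for the whole second after the job is handed in: Tote flat and still on the platter, pull towards the robot, rear wall within 3.5 mm of the parcel stop, square within 4 degrees, within 30 mm of its middle sideways; stop within 5 mm of where it was; doorknob and tin on the tote's floor inside its walls (x of tote in the frame of stop_face between -0.0835 and -0.076 m and y of tote in the frame of stop_face between -0.03 and 0.03 m and z of tote in the frame of stop_face between -0.005 and 0.005 m and angle between the x axis of tote and the x axis of stop_face, either way round below 0.07 rad and angle between tote's own z axis and vertical below 0.04 rad and linear speed of tote below 0.01 m/s and distance of stop_face from where it was at the start of the episode below 0.005 m and x of doorknob in the frame of tote between -0.076 and 0.076 m and y of doorknob in the frame of tote between -0.066 and 0.066 m and z of doorknob in the frame of tote between -0.002 and 0.04 m and x of tin in the frame of tote between -0.076 and 0.076 m and y of tin in the frame of tote between -0.066 and 0.066 m and z of tin in the frame of tote between -0.002 and 0.04 m); the robot touches nothing.
It fails at once if the tote is tipped more than 20 degrees (angle between tote's own z axis and vertical above 0.35 rad).
It fails at once if the tote is slammed onto the scale or rammed into the stop (over 150 N) (contact force between tote and scale above 150 N).
It fails at once if the parcel stop is shifted more than 5 mm (distance of stop_face from where it was at the start of the episode above 0.005 m).
It fails at once if a bystander is moved more than 40 mm (distance of any of other_tote, sealer, tape_roll, cup from where it was at the start of the episode above 0.04 m).
It also fails if it takes over 61 s, if anything falls off the work surface, if the arm or the gripper's body presses on something with over 40 N, if the wrist force passes 120 N, or if a joint passes its speed limit or range.

## Working session

There is one attempt and no reset: what is moved stays moved. The work goes in short steps, Python scripts to look and compute and a tool call to move; the robot and the scene stay as the last step left them, time stands still between calls to the robot, and variables do not carry over. Pictures are saved under pics/ and viewed, and the job is handed in when it is done.

Besides the shell and the picture viewer there is one more tool, called after "Request:" as name(argument=value, ...) on one line, values as JSON. step_arm: Moves the arm, as the interface text tells. Its arguments: {"type":"object","properties":{"deltas":{"type":"array"}},"required":["deltas"]}

```bash
ls; mkdir -p pics; python3 - <<'E'
from plant import manip
import cv2,numpy as np
for n in("scene","top"):
    f=manip.grab_frame(n); cv2.imwrite(f"pics/{n}0.png",f[:,:,::-1])
    c=manip.get_calibration(n); np.set_printoptions(precision=4,suppress=True)
    print(n,c)
print(manip.state())
E
```

```text
pics
scene {'fov_y': 50.66379643631336, 'cx': 255.22406104665305, 'cy': 190.78456863557236, 'dist_coeffs': array([-0.1412,  0.    ,  0.    ,  0.    ,  0.    ]), 'R': array([[ 0.8725,  0.4885,  0.0079],
       [ 0.3992, -0.7035, -0.588 ],
       [-0.2817,  0.5162, -0.8089]]), 't': array([-0.4451, -0.1243,  1.6442])}
top {'fov_y': 51.46759569784471, 'cx': 254.81784564668274, 'cy': 190.82928669068764, 'dist_coeffs': array([-0.133,  0.   ,  0.   ,  0.   ,  0.   ]), 'R': array([[-0.026 , -0.9997,  0.0049],
       [-0.9952,  0.0254, -0.0949],
       [ 0.0947, -0.0074, -0.9955]]), 't': array([0.0221, 0.5003, 1.696 ])}
{'time': 0.1, 'joint_pos': array([-1.415 ,  0.0533,  1.6141,  0.    ,  1.4761, -0.119 ]), 'joint_vel': array([ 0.0001,  0.001 , -0.0025,  0.0003, -0.    , -0.0002]), 'joint_efforts': array([  0.0006, -39.4902, -37.1363,  -0.0001,   0.0039,  -0.    ]), 'tool_pos': array([ 0.1695, -0.601 ,  0.2382]), 'tool_rot': array([-0.001 ,  0.9906,  0.1369, -0.    ]), 'contact_force': array([ 0.328 ,  0.6456, -0.4217]), 'ft_torque': array([ 0.0104, -0.0009,  0.0012]), 'gripper_width': 1.0035981257658908}
```

View pics/scene0.png

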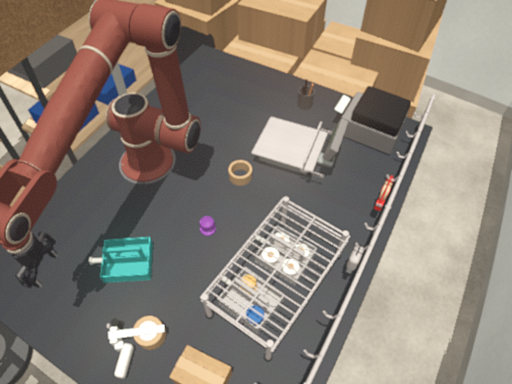

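View pics/top0.png

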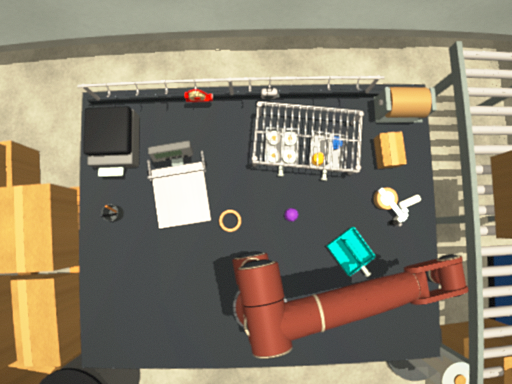

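```bash
python3 - <<'E'
import cv2
t=cv2.imread("pics/top0.png"); 
cv2.imwrite("pics/c1.png",cv2.resize(t[90:190,240:375],None,fx=5.9,fy=5.9,interpolation=cv2.INTER_CUBIC))
cv2.imwrite("pics/c3.png",cv2.resize(t[130:240,135:250],None,fx=5.4,fy=5.4,interpolation=cv2.INTER_CUBIC))
s=cv2.imread("pics/scene0.png")
cv2.imwrite("pics/c2.png",cv2.resize(s[190:360,190:360],None,fx=3.5,fy=3.5,interpolation=cv2.INTER_CUBIC))
cv2.imwrite("pics/c4.png",cv2.resize(s[100:190,220:360],None,fx=5.5,fy=5.5,interpolation=cv2.INTER_CUBIC))
E
```

```text
(no output)
```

View pics/c1.png

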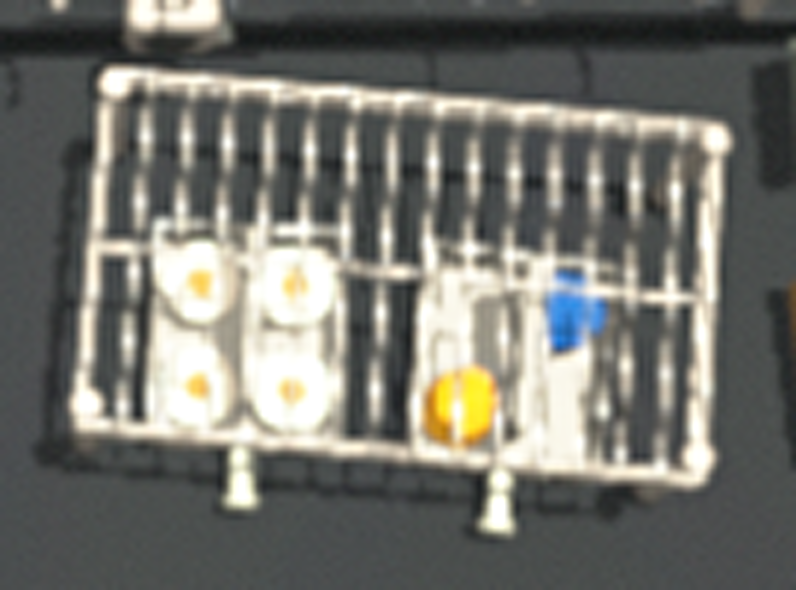

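View pics/c2.png

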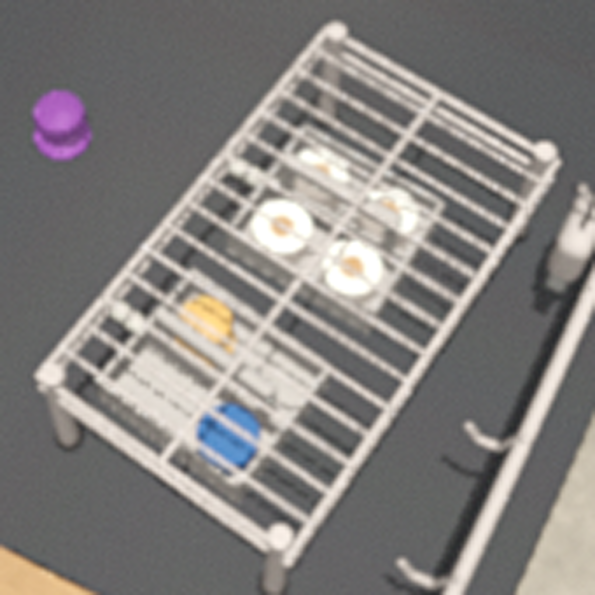

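View pics/c3.png

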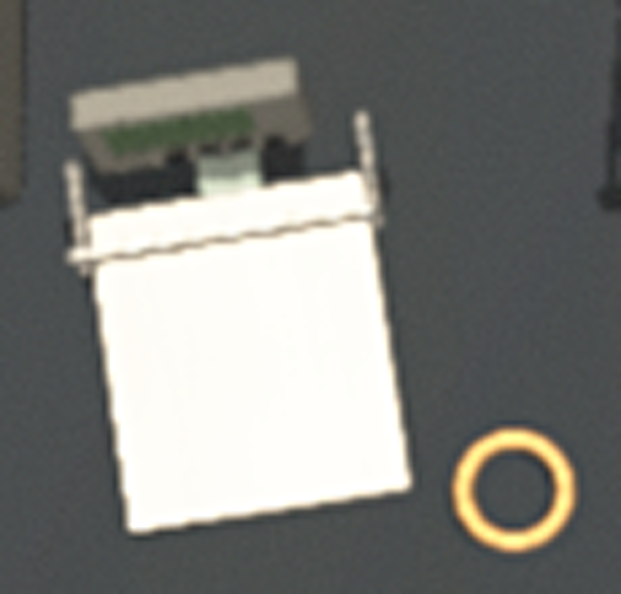

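View pics/c4.png

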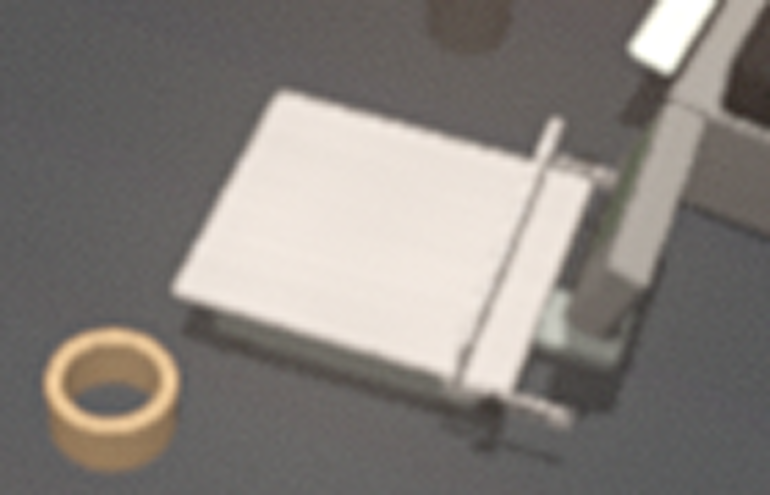

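```bash
cat > h.py <<'E'
import numpy as np,cv2
from plant import manip
np.set_printoptions(precision=4,suppress=True)
def cal(n):
    c=manip.get_calibration(n); f=192/np.tan(np.radians(c['fov_y']/2))
    return np.array([[f,0,c['cx']],[0,f,c['cy']],[0,0,1]]),np.array(c['dist_coeffs']),np.array(c['R']),np.array(c['t'])
def back(n,px,z):
    K,d,R,t=cal(n); p=cv2.undistortPoints(np.array([[px]],float),K,d)[0,0]
    r=R.T@np.array([*p,1]); o=-R.T@t; return o+r*(z-o[2])/r[2]
def proj(n,X):
    K,d,R,t=cal(n); return cv2.projectPoints(np.atleast_2d(np.array(X,float)),cv2.Rodrigues(R)[0],t,K,d)[0][:,0]
def crop(px,f,o): return ((px[0]+.5)/f-.5+o[0],(px[1]+.5)/f-.5+o[1])
E
python3 - <<'E'
from h import *
a=lambda p,z:print(p,z,back("top",crop(p,5.9,(240,90)),z))
print("riser front corners"); a((88,405),.15);a((697,458),.15);print("back");a((115,82),.15);a((715,138),.15)
print("front wire");a((240,432),.146);a((500,460),.146)
print("disc/peg");a((496,520),.030);a((500,485),.03);a((496,532),.02); print("other disc");a((238,497),.03);a((240,465),.03)
print("knob");a((461,403),.045);print("tin");a((573,310),.036)
b=lambda p,z:print(p,z,back("scene",crop(p,3.5,(190,190)),z))
print("scene knob");b((208,315),.045);print("tin");b((229,432),.036);print("disc");b((122,314),.03)
print("riser");b((337,32),.15);b((545,152),.15);b((50,372),.15);b((280,537),.15)
c=lambda p,z:print(p,z,back("top",crop(p,5.4,(135,130)),z))
print("platter front corners");c((130,532),.066);c((411,487),.066);print("back");c((85,215),.066);c((365,172),.066)
print("stop top front edge");c((70,258),.108);c((380,220),.108);
print("tape");c((514,490),.024)
d=lambda p,z:print(p,z,back("scene",crop(p,5.5,(220,100)),z))
print("scene platter");d((280,92),.066);d((175,292),.066);d((592,182),.066);d((510,395),.066)
print("stop ends top");d((556,120),.108);d((463,345),.108);print("stop base");d((455,385),.066)
E
```

```text
riser front corners
(88, 405) 0.15 [0.6207 0.008  0.15  ]
(697, 458) 0.15 [ 0.5744 -0.4106  0.15  ]
back
(115, 82) 0.15 [ 0.8489 -0.0167  0.15  ]
(715, 138) 0.15 [ 0.8014 -0.4371  0.15  ]
front wire
(240, 432) 0.146 [ 0.6002 -0.0956  0.146 ]
(500, 460) 0.146 [ 0.5766 -0.274   0.146 ]
disc/peg
(496, 520) 0.03 [ 0.5496 -0.2906  0.03  ]
(500, 485) 0.03 [ 0.5754 -0.2948  0.03  ]
(496, 532) 0.02 [ 0.5419 -0.2921  0.02  ]
other disc
(238, 497) 0.03 [ 0.5712 -0.1012  0.03  ]
(240, 465) 0.03 [ 0.5948 -0.1034  0.03  ]
knob
(461, 403) 0.045 [ 0.6346 -0.2659  0.045 ]
tin
(573, 310) 0.036 [ 0.7044 -0.3544  0.036 ]
scene knob
(208, 315) 0.045 [ 0.6332 -0.261   0.045 ]
tin
(229, 432) 0.036 [ 0.7029 -0.3458  0.036 ]
disc
(122, 314) 0.03 [ 0.5598 -0.294   0.03  ]
riser
(337, 32) 0.15 [0.6198 0.0117 0.15  ]
(545, 152) 0.15 [ 0.8447 -0.0137  0.15  ]
(50, 372) 0.15 [ 0.5687 -0.4088  0.15  ]
(280, 537) 0.15 [ 0.797  -0.4351  0.15  ]
platter front corners
(130, 532) 0.066 [0.3495 0.4179 0.066 ]
(411, 487) 0.066 [0.3796 0.1974 0.066 ]
back
(85, 215) 0.066 [0.5998 0.453  0.066 ]
(365, 172) 0.066 [0.6278 0.2299 0.066 ]
stop top front edge
(70, 258) 0.108 [0.5602 0.4538 0.108 ]
(380, 220) 0.108 [0.583  0.2136 0.108 ]
tape
(514, 490) 0.024 [0.3763 0.1199 0.024 ]
scene platter
(280, 92) 0.066 [0.3512 0.4149 0.066 ]
(175, 292) 0.066 [0.3822 0.1969 0.066 ]
(592, 182) 0.066 [0.5982 0.4467 0.066 ]
(510, 395) 0.066 [0.629  0.2294 0.066 ]
stop ends top
(556, 120) 0.108 [0.5608 0.4512 0.108 ]
(463, 345) 0.108 [0.5928 0.2199 0.108 ]
stop base
(455, 385) 0.066 [0.5921 0.2186 0.066 ]
```

```bash
cat > ov.py <<'E'
from h import *
def tote_lines(x,y,yaw,z0=0):
    c,s=np.cos(yaw),np.sin(yaw)
    W=lambda p:[x+c*p[0]-s*p[1],y+s*p[0]+c*p[1],z0+p[2]]
    L=[]
    def rect(x0,x1,y0,y1,z): 
        P=[(x0,y0,z),(x1,y0,z),(x1,y1,z),(x0,y1,z)]; return [(P[i],P[(i+1)%4]) for i in range(4)]
    L+=rect(-.08,.08,-.07,.07,.046)+rect(-.08,.08,-.07,.07,0)
    L+=rect(-.064,.064,-.007,.007,.104)
    L+=rect(-.120,-.08,-.008,.008,.03)+[((-.12,-.013,.03),(-.12,.013,.03)),((-.123,0,.043),(-.123,0,.017))]
    return [(W(a),W(b)) for a,b in L]
def overlay(img,n,lines,x0,y0,w,hh,f,out,col=(0,0,255)):
    im=cv2.resize(img[y0:y0+hh,x0:x0+w],None,fx=f,fy=f,interpolation=cv2.INTER_CUBIC)
    for a,b in lines:
        q=(proj(n,[a,b])-[x0,y0]+.5)*f-.5
        q=np.round(q*16).astype(int); cv2.line(im,tuple(map(int,q[0])),tuple(map(int,q[1])),col,1,cv2.LINE_AA,4)
    cv2.imwrite(out,im)
E
python3 - <<'E'
from ov import *
t=cv2.imread("pics/top0.png");s=cv2.imread("pics/scene0.png")
yaw=np.radians(-7); px,py=.573,-.2925
cx,cy=px+.1*np.cos(yaw),py+.1*np.sin(yaw); print(cx,cy)
th=np.radians(-6.3);c,si=np.cos(th),np.sin(th);o=np.array([.587,-.2])
W=lambda x,y,z:[o[0]+c*x-si*y,o[1]+si*x+c*y,z]
L=tote_lines(cx,cy,yaw)+[(W(0,-.215,.146),W(0,.215,.146)),(W(.25,-.215,.146),W(.25,.215,.146))]
overlay(t,"top",L,295,100,80,90,7,"pics/o1.png")
overlay(s,"scene",L,200,255,90,95,6.3,"pics/o2.png")
E
```

```text
0.6722546151641322 -0.30468693434051475
```

View pics/o1.png

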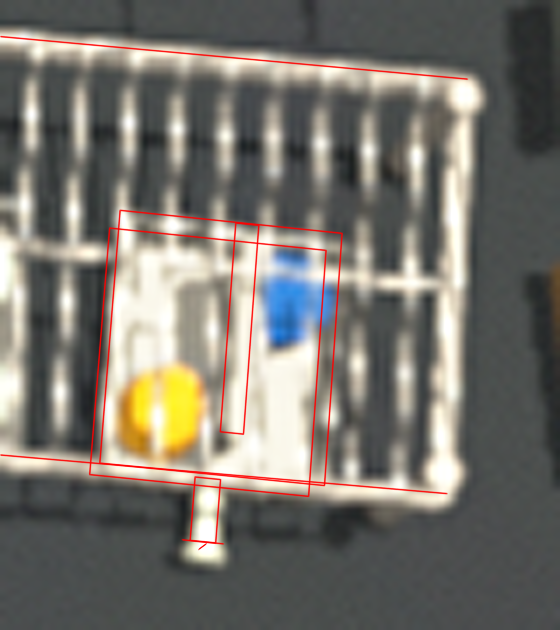

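View pics/o2.png

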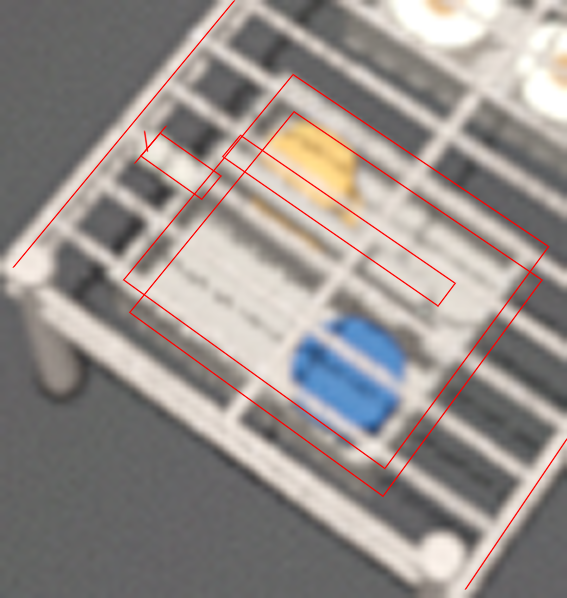

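```bash
python3 - <<'E'
from h import *
for nm,p,z in [("purple",(291,215),.03),("turq L",(327,247),.046),("turq top",(353,228),.046),("turq R",(376,254),.046),("turq bot",(347,277),.046),("turq peg",(366,272),.03),("sealer",(400,205),.03),("cup",(111,212),.04),("cuptop",(111,205),.13)]:
    print(nm,back("top",p,z))
from scipy.spatial.transform import Rotation as Ro
def q(lean,yaw):
    # tool z=(sin lean,0,-cos lean), jaws along y
    z=np.array([np.sin(lean),0,-np.cos(lean)]);res=[]
    for sy in(1,-1):
        y=np.array([0,sy,0.]);x=np.cross(y,z);res.append(Ro.from_euler('z',yaw)*Ro.from_matrix(np.c_[x,y,z]))
    return res
s=manip.state();r0=Ro.from_quat(np.roll(s['tool_rot'],-1));print(r0.as_matrix())
for r in q(np.radians(40),np.radians(-6.5)): print((r0.inv()*r).as_rotvec())
E
```

```text
purple [ 0.3921 -0.143   0.03  ]
turq L [ 0.2517 -0.2902  0.046 ]
turq top [ 0.3285 -0.4054  0.046 ]
turq R [ 0.2144 -0.5011  0.046 ]
turq bot [ 0.122  -0.3715  0.046 ]
turq peg [ 0.1379 -0.459   0.03  ]
sealer [ 0.4216 -0.6242  0.03  ]
cup [0.423  0.6337 0.04  ]
cuptop [0.4472 0.6014 0.13  ]
[[ 0.9625  0.2713 -0.0003]
 [ 0.2713 -0.9625  0.0019]
 [ 0.0002 -0.0019 -1.    ]]
[-0.948  -0.1889 -2.6041]
[-0.1373  0.6893  0.3716]
```

```bash
cat >> h.py <<'E'
from scipy.spatial.transform import Rotation as Ro
def rot(lean,yaw):
    z=np.array([np.sin(lean),0,-np.cos(lean)]);y=np.array([0,-1.,0]);x=np.cross(y,z)
    return Ro.from_euler('z',yaw)*Ro.from_matrix(np.c_[x,y,z])
def delta(pos,r,p0=None,r0=None):
    s=manip.state()
    if r0 is None: r0=Ro.from_quat(np.roll(s['tool_rot'],-1))
    if p0 is None: p0=s['tool_pos']
    print(np.r_[r0.inv().apply(np.array(pos)-p0),(r0.inv()*r).as_rotvec()])
D=np.radians
E
python3 - <<'E'
from h import *
p0=np.array([.17,-.602,.239]);r=rot(D(40),D(-6.5));z=r.as_matrix()[:,2]
s=manip.state();r0=Ro.from_quat(np.roll(s['tool_rot'],-1))
pull=np.array([.571,-.2925,.03])
delta([.3,-.48,.28],r0,p0)
for d in (-.119,-.049,.011): print(pull+d*z);delta(pull+d*z,r,p0)
E
```

```text
[ 0.1582 -0.0822 -0.0408  0.      0.      0.    ]
[ 0.495  -0.2838  0.1212]
[ 0.3991 -0.2178  0.1183 -0.1373  0.6893  0.3716]
[ 0.5397 -0.2889  0.0675]
[ 0.4407 -0.2007  0.1719 -0.1373  0.6893  0.3716]
[ 0.578  -0.2933  0.0216]
[ 0.4764 -0.186   0.2179 -0.1373  0.6893  0.3716]
```

Request:
step_arm(deltas=[[0.08, -0.04, -0.03, 0, 0, 0, -1], [0.158, -0.082, -0.04, -0.03, 0.14, 0.08, -1], [0.2, -0.11, -0.03, -0.06, 0.29, 0.15, -1], [0.25, -0.135, 0, -0.08, 0.43, 0.22, -1], [0.3, -0.16, 0.03, -0.11, 0.57, 0.3, -1], [0.35, -0.19, 0.07, -0.137, 0.689, 0.372, -1], [0.399, -0.218, 0.118, -0.137, 0.689, 0.372, -1], [0.399, -0.218, 0.118, -0.137, 0.689, 0.372, -1], [0.399, -0.218, 0.118, -0.137, 0.689, 0.372, -1], [0.399, -0.218, 0.118, -0.137, 0.689, 0.372, -1], [0.399, -0.218, 0.118, -0.137, 0.689, 0.372, -1], [0.399, -0.218, 0.118, -0.137, 0.689, 0.372, -1]])

```text
time: 1.3
tool_pos: [0.4945, -0.2822, 0.1202]
tool_rot: [0.019, 0.938, -0.052, 0.341]
contact_force: [-0.7, -0.6, 1.4]
gripper_width: 1.0
```

```bash
python3 - <<'E'
from ov import *
s=manip.state();print(s['tool_pos'],s['joint_pos'],s['gripper_width'],s['contact_force'])
r=rot(D(40),D(-6.5));z=r.as_matrix()[:,2]
pull=np.array([.571,-.2925,.03])
for d in (-.049,.011): delta(pull+d*z,r)
t=manip.grab_frame("top")[:,:,::-1];cv2.imwrite("pics/t1.png",t)
sc=manip.grab_frame("scene")[:,:,::-1];cv2.imwrite("pics/s1.png",sc)
cv2.imwrite("pics/t1c.png",cv2.resize(t[120:240,260:380],None,fx=4.9,fy=4.9,interpolation=cv2.INTER_CUBIC))
cv2.imwrite("pics/s1c.png",cv2.resize(sc[200:340,130:290],None,fx=4.2,fy=4.2,interpolation=cv2.INTER_CUBIC))
E
```

```text
[ 0.4945 -0.2822  0.1202] [-0.865  -0.2865  2.2438  0.688   0.7628  0.411 ] 0.9995684228722814 [-0.7262 -0.6407  1.3545]
[ 0.0012  0.0017  0.0698 -0.0008  0.0014  0.0016]
[ 0.0013  0.0017  0.1298 -0.0008  0.0014  0.0016]
```

View pics/t1c.png

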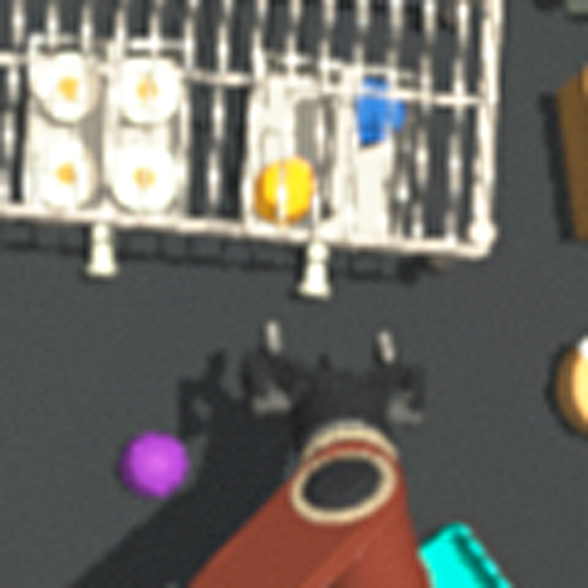

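View pics/s1c.png

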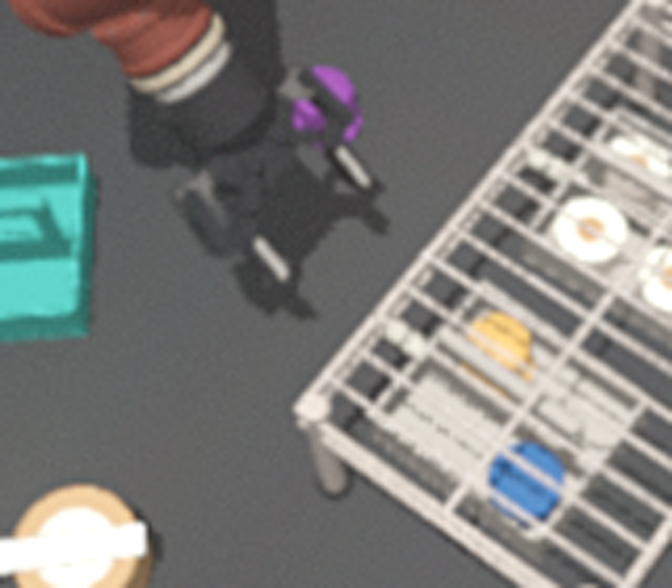

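Request:
step_arm(deltas=[[0.001, 0.001, 0.03, 0, 0, 0, -1], [0.001, 0.001, 0.06, 0, 0, 0, -1], [0.001, 0.001, 0.08, 0, 0, 0, -1], [0.001, 0.001, 0.095, 0, 0, 0, -1], [0.001, 0.001, 0.095, 0, 0, 0, -1], [0.001, 0.001, 0.095, 0, 0, 0, -1], [0.001, 0.001, 0.095, 0, 0, 0, -1]])

```text
time: 2.1
tool_pos: [0.5557, -0.2929, 0.0507]
tool_rot: [0.021, 0.938, -0.054, 0.342]
contact_force: [-0.0, -0.7, -0.1]
gripper_width: 0.995
```

```bash
python3 - <<'E'
from ov import *
s=manip.state();print(s['tool_pos'],s['contact_force'])
r=rot(D(40),D(-6.5));z=r.as_matrix()[:,2]
pull=np.array([.571,-.2925,.03])
delta(pull+.011*z,r)
t=manip.grab_frame("top")[:,:,::-1]
sc=manip.grab_frame("scene")[:,:,::-1]
cv2.imwrite("pics/t2c.png",cv2.resize(t[140:210,290:360],None,fx=7.9,fy=7.9,interpolation=cv2.INTER_CUBIC))
cv2.imwrite("pics/s2c.png",cv2.resize(sc[230:320,180:270],None,fx=6.2,fy=6.2,interpolation=cv2.INTER_CUBIC))
E
```

```text
[ 0.5557 -0.2929  0.0507] [-0.0153 -0.6783 -0.1   ]
[-0.0018 -0.0023  0.0366  0.0033 -0.0019  0.0006]
```

View pics/t2c.png

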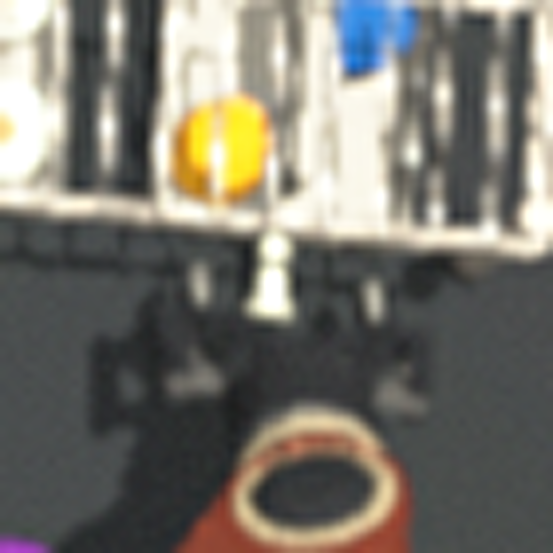

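View pics/s2c.png

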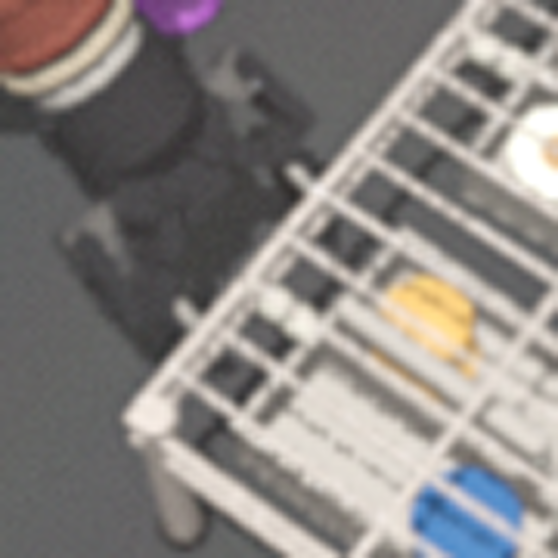

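Request:
step_arm(deltas=[[-0.001, -0.004, 0.01, 0, 0, 0, -1], [-0.002, -0.004, 0.02, 0, 0, 0, -1], [-0.002, -0.004, 0.03, 0, 0, 0, -1], [-0.002, -0.004, 0.036, 0, 0, 0, -1], [-0.002, -0.004, 0.036, 0, 0, 0, -1], [-0.002, -0.004, 0.036, 0, 0, 0, -0.3], [-0.002, -0.004, 0.036, 0, 0, 0, 0.2], [-0.002, -0.004, 0.036, 0, 0, 0, 0.5], [-0.002, -0.004, 0.036, 0, 0, 0, 1], [-0.002, -0.004, 0.036, 0, 0, 0, 1], [-0.002, -0.004, 0.036, 0, 0, 0, 1], [-0.002, -0.004, 0.036, 0, 0, 0, 1], [-0.002, -0.004, 0.036, 0, 0, 0, 1]])

```text
time: 3.5
tool_pos: [0.5778, -0.2905, 0.0206]
tool_rot: [0.021, 0.938, -0.053, 0.342]
contact_force: [-3.2, -1.5, 1.4]
gripper_width: 0.167
```

```bash
python3 - <<'E'
from ov import *
s=manip.state();print(s['tool_pos'],s['contact_force'],s['ft_torque'],s['gripper_width'],s['tool_rot'])
r0=Ro.from_quat(np.roll(s['tool_rot'],-1));m=r0.as_matrix();print(m[:,2],"grasp",s['tool_pos']-.011*m[:,2])
t=manip.grab_frame("top")[:,:,::-1]
sc=manip.grab_frame("scene")[:,:,::-1]
cv2.imwrite("pics/t3c.png",cv2.resize(t[140:210,290:360],None,fx=7.9,fy=7.9,interpolation=cv2.INTER_CUBIC))
cv2.imwrite("pics/s3c.png",cv2.resize(sc[230:320,180:270],None,fx=6.2,fy=6.2,interpolation=cv2.INTER_CUBIC))
d=np.array([-np.cos(D(6.5)),np.sin(D(6.5)),0])
for k in (.05,.1,.2):print(r0.inv().apply(d*k))
E
```

```text
[ 0.5778 -0.2905  0.0206] [-3.2238 -1.5441  1.4117] [-0.3745  0.6008 -0.5113] 0.16744249547700416 [ 0.0206  0.9381 -0.0532  0.3417]
[ 0.6388 -0.0751 -0.7657] grasp [ 0.5708 -0.2897  0.0291]
[-0.0383  0.     -0.0322]
[-0.0766  0.0001 -0.0643]
[-0.1531  0.0002 -0.1286]
```

View pics/t3c.png

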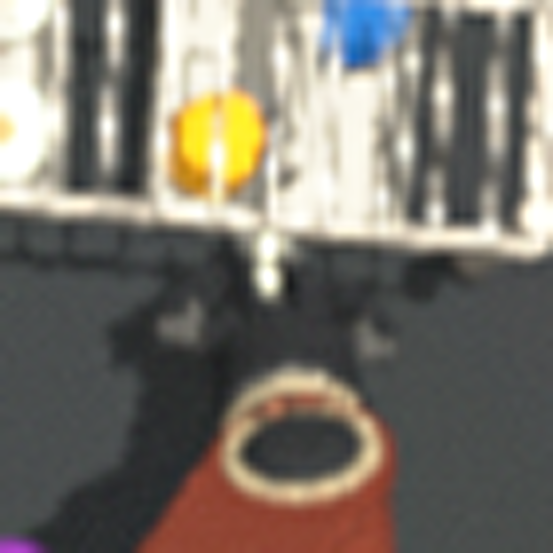

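View pics/s3c.png

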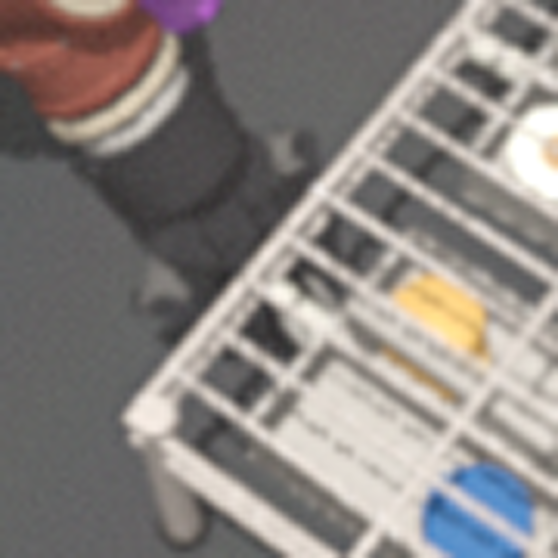

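Request:
step_arm(deltas=[[-0.004, 0, -0.0035, 0, 0, 0, 1], [-0.0115, 0, -0.0095, 0, 0, 0, 1], [-0.019, 0, -0.016, 0, 0, 0, 1], [-0.027, 0, -0.0225, 0, 0, 0, 1], [-0.0345, 0, -0.029, 0, 0, 0, 1], [-0.0385, 0, -0.0325, 0, 0, 0, 1], [-0.0385, 0, -0.0325, 0, 0, 0, 1]])

```text
time: 4.3
tool_pos: [0.5266, -0.2843, 0.0206]
tool_rot: [0.02, 0.938, -0.053, 0.341]
contact_force: [-8.0, 2.7, 8.6]
gripper_width: 0.169
```

```bash
python3 - <<'E'
from ov import *
s=manip.state();print(s['tool_pos'],s['contact_force'],s['ft_torque'],s['gripper_width'],s['tool_rot'])
t=manip.grab_frame("top")[:,:,::-1]
cv2.imwrite("pics/t4c.png",cv2.resize(t[120:240,260:380],None,fx=4.9,fy=4.9,interpolation=cv2.INTER_CUBIC))
E
```

```text
[ 0.5266 -0.2843  0.0206] [-7.9525  2.7143  8.6299] [0.0915 0.3725 0.1095] 0.16853386535917203 [ 0.0202  0.9382 -0.0532  0.3413]
```

View pics/t4c.png

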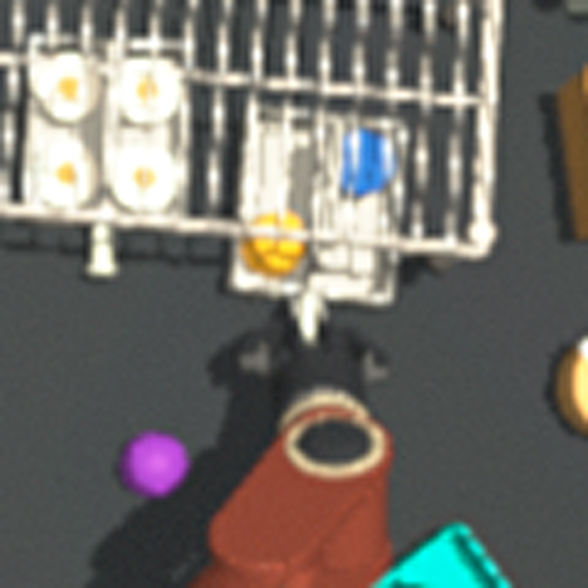

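Request:
step_arm(deltas=[[-0.004, 0, -0.0035, 0, 0, 0, 1], [-0.0115, 0, -0.0095, 0, 0, 0, 1], [-0.022, 0, -0.0185, 0, 0, 0, 1], [-0.033, 0, -0.0275, 0, 0, 0, 1], [-0.044, 0, -0.037, 0, 0, 0, 1], [-0.055, 0, -0.046, 0, 0, 0, 1], [-0.066, 0, -0.0555, 0, 0, 0, 1], [-0.077, 0, -0.0645, 0, 0, 0, 1], [-0.088, 0, -0.074, 0, 0, 0, 1], [-0.099, 0, -0.083, 0, 0, 0, 1], [-0.107, 0, -0.09, 0, 0, 0, 1], [-0.115, 0, -0.0965, 0, 0, 0, 1], [-0.115, 0, -0.0965, 0, 0, 0, 1], [-0.115, 0, -0.0965, 0, 0, 0, 1], [-0.115, 0, -0.0965, 0, 0, 0, 1]])

```text
time: 5.85
tool_pos: [0.3778, -0.2675, 0.0206]
tool_rot: [0.02, 0.938, -0.053, 0.341]
contact_force: [-7.4, 3.4, 9.9]
gripper_width: 0.166
```

```bash
python3 - <<'E'
from ov import *
s=manip.state();print(s['tool_pos'],s['contact_force'],s['ft_torque'],s['gripper_width'],s['tool_rot'])
m=Ro.from_quat(np.roll(s['tool_rot'],-1)).as_matrix();g=s['tool_pos']-.011*m[:,2];print(g)
t=manip.grab_frame("top")[:,:,::-1];sc=manip.grab_frame("scene")[:,:,::-1]
cv2.imwrite("pics/t5.png",t);cv2.imwrite("pics/s5.png",sc)
yaw=D(-6.5);L=tote_lines(g[0]+.1*np.cos(yaw),g[1]+.1*np.sin(yaw),yaw)
print(g[0]+.1*np.cos(yaw),g[1]+.1*np.sin(yaw))
overlay(t,"top",L,270,140,100,110,5.4,"pics/t5c.png");overlay(sc,"scene",L,130,200,140,140,4.2,"pics/s5c.png")
E
```

```text
[ 0.3778 -0.2675  0.0206] [-7.4198  3.3752  9.8997] [0.1638 0.3096 0.1606] 0.1664701024499105 [ 0.0203  0.9383 -0.0528  0.3412]
[ 0.3708 -0.2666  0.029 ]
0.47011076672104324 -0.27796633386860337
```

View pics/t5c.png

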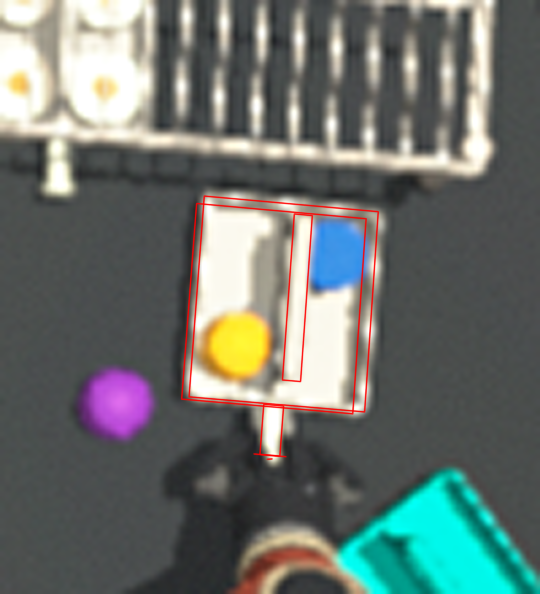

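View pics/s5c.png

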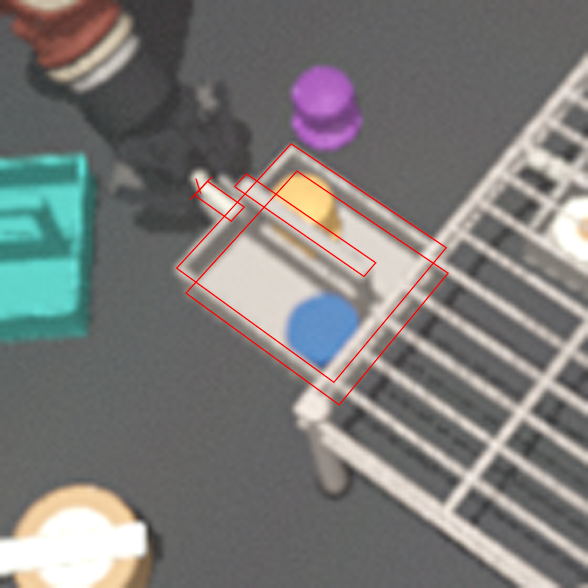

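```bash
python3 - <<'E'
from h import *
r=rot(0,D(-6.3))
for z in (.2,.084): delta([.470,-.278,z],r)
E
```

```text
[ 0.1864  0.0004 -0.0779  0.0031 -0.6975 -0.0022]
[ 0.1119  0.0002  0.011   0.0031 -0.6975 -0.0022]
```

Request:
step_arm(deltas=[[0, 0, 0, 0, 0, 0, 0.4], [0, 0, 0, 0, 0, 0, -0.2], [0, 0, 0, 0, 0, 0, -1], [0, 0, 0, 0, 0, 0, -1], [0, 0, 0, 0, 0, 0, -1], [0, 0, 0, 0, 0, 0, -1]])

```text
time: 6.55
tool_pos: [0.3785, -0.2672, 0.0203]
tool_rot: [0.02, 0.938, -0.053, 0.341]
contact_force: [-0.2, -0.0, 0.1]
gripper_width: 1.0
```

Request:
step_arm(deltas=[[0, 0, -0.03, 0, 0, 0, -1], [0, 0, -0.07, 0, 0, 0, -1], [0.01, 0, -0.115, 0, -0.1, 0, -1], [0.04, 0, -0.15, 0, -0.24, 0, -1], [0.08, 0, -0.14, 0, -0.38, 0, -1], [0.12, 0, -0.12, 0, -0.52, 0, -1], [0.155, 0, -0.1, 0.002, -0.65, 0, -1], [0.186, 0.0005, -0.078, 0.003, -0.6975, 0, -1], [0.186, 0.0005, -0.078, 0.003, -0.6975, 0, -1], [0.186, 0.0005, -0.078, 0.003, -0.6975, 0, -1], [0.186, 0.0005, -0.078, 0.003, -0.6975, 0, -1], [0.186, 0.0005, -0.078, 0.003, -0.6975, 0, -1]])

```text
time: 7.75
tool_pos: [0.469, -0.2781, 0.2003]
tool_rot: [-0.0, 0.998, -0.057, 0.001]
contact_force: [-0.0, -0.4, 0.2]
gripper_width: 0.999
```

```bash
python3 - <<'E'
from ov import *
s=manip.state();print(s['tool_pos'],s['contact_force'],s['ft_torque'],s['gripper_width'],s['tool_rot'])
t=manip.grab_frame("top")[:,:,::-1];sc=manip.grab_frame("scene")[:,:,::-1]
cv2.imwrite("pics/t6.png",t);cv2.imwrite("pics/s6.png",sc)
yaw=D(-6.3);L=tote_lines(.470,-.278,yaw)
overlay(t,"top",L,270,140,100,110,5.4,"pics/t6c.png");overlay(sc,"scene",L,130,200,140,140,4.2,"pics/s6c.png")
delta([.470,-.278,.084],rot(0,D(-6.3)))
E
```

```text
[ 0.469  -0.2781  0.2003] [-0.0052 -0.3508  0.2438] [-0.0266  0.0083  0.0439] 0.9985385847309676 [-0.0003  0.9984 -0.057   0.0009]
[ 0.0006 -0.0003  0.1166 -0.0004 -0.0022 -0.0042]
```

View pics/t6c.png

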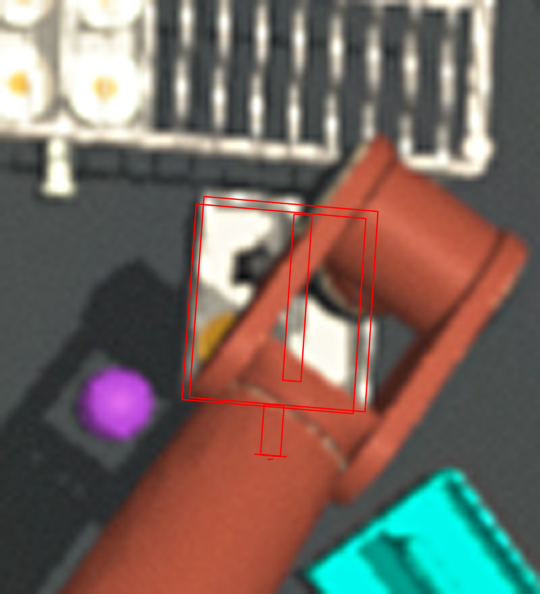

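View pics/s6c.png

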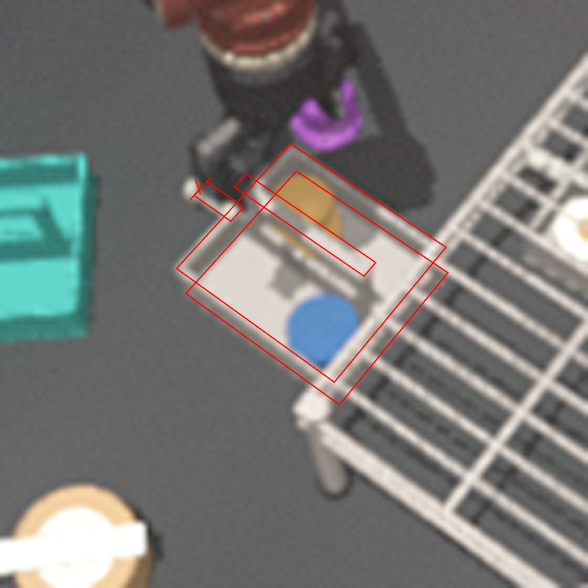

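Request:
step_arm(deltas=[[0.001, 0, 0.04, 0, 0, 0, -1], [0.001, 0, 0.075, 0, 0, 0, -1], [0.001, 0, 0.1, 0, 0, 0, -1], [0.001, 0, 0.116, 0, 0, 0, -1], [0.001, 0, 0.116, 0, 0, 0, -1], [0.001, 0, 0.116, 0, 0, 0, -0.3], [0.001, 0, 0.116, 0, 0, 0, 0.2], [0.001, 0, 0.116, 0, 0, 0, 0.5], [0.001, 0, 0.116, 0, 0, 0, 1], [0.001, 0, 0.116, 0, 0, 0, 1], [0.001, 0, 0.116, 0, 0, 0, 1], [0.001, 0, 0.116, 0, 0, 0, 1], [0.001, 0, 0.116, 0, 0, 0, 1]])

```text
time: 9.15
tool_pos: [0.4718, -0.2787, 0.0848]
tool_rot: [0.0, 0.998, -0.056, 0.001]
contact_force: [-0.4, -2.9, 6.0]
gripper_width: 0.154
```

```bash
python3 - <<'E'
from ov import *
s=manip.state();print(s['tool_pos'],s['contact_force'],s['ft_torque'],s['gripper_width'],s['tool_rot'])
E
```

```text
[ 0.4718 -0.2787  0.0848] [-0.4224 -2.9124  5.976 ] [-0.2295  0.076  -0.0652] 0.15414095774504794 [ 0.0001  0.9984 -0.0564  0.0011]
```

Request:
step_arm(deltas=[[0, 0, -0.004, 0, 0, 0, 1], [0, 0, -0.012, 0, 0, 0, 1], [0, 0, -0.025, 0, 0, 0, 1], [0, 0, -0.04, 0, 0, 0, 1], [0, 0, -0.055, 0, 0, 0, 1], [0, 0, -0.07, 0, 0, 0, 1], [0, 0, -0.085, 0, 0, 0, 1], [0, 0, -0.1, 0, 0, 0, 1], [0, 0, -0.112, 0, 0, 0, 1], [0, 0, -0.12, 0, 0, 0, 1], [0, 0, -0.12, 0, 0, 0, 1], [0, 0, -0.12, 0, 0, 0, 1]])

```text
time: 10.35
tool_pos: [0.471, -0.278, 0.2033]
tool_rot: [-0.001, 0.998, -0.056, 0.0]
contact_force: [0.6, 0.8, -8.2]
gripper_width: 0.154
```

```bash
python3 - <<'E'
from ov import *
s=manip.state();print(s['tool_pos'],s['contact_force'],s['ft_torque'],s['gripper_width'],s['tool_rot'],s['joint_pos'])
t=manip.grab_frame("top")[:,:,::-1];sc=manip.grab_frame("scene")[:,:,::-1]
L=tote_lines(s['tool_pos'][0],s['tool_pos'][1],D(-6.3),.12)
overlay(t,"top",L,250,130,130,130,4.5,"pics/t7c.png");overlay(sc,"scene",L,120,180,150,150,4,"pics/s7c.png")
th=D(7.8);c=np.array([.4892,.3246]);ux=np.array([np.cos(th),np.sin(th)])
print("stop",c+ux*.085,"tote ctr touching",c+ux*(.085-.08))
for z in (.205,.17):delta([*(c+ux*(-.02)),z],rot(0,D(7.8)))
E
```

```text
[ 0.471  -0.278   0.2033] [ 0.6463  0.7961 -8.1881] [-0.0273 -0.0546  0.0349] 0.15436678670427662 [-0.0009  0.9984 -0.0563  0.0001] [-0.6701 -0.1088  1.8318  0.0015  1.4195  1.0132]
stop [0.5734 0.3361] tote ctr touching [0.4942 0.3253]
[-0.0687 -0.5957 -0.0009 -0.0026  0.0008 -0.2489]
[-0.0687 -0.5956  0.0341 -0.0026  0.0008 -0.2489]
```

View pics/t7c.png

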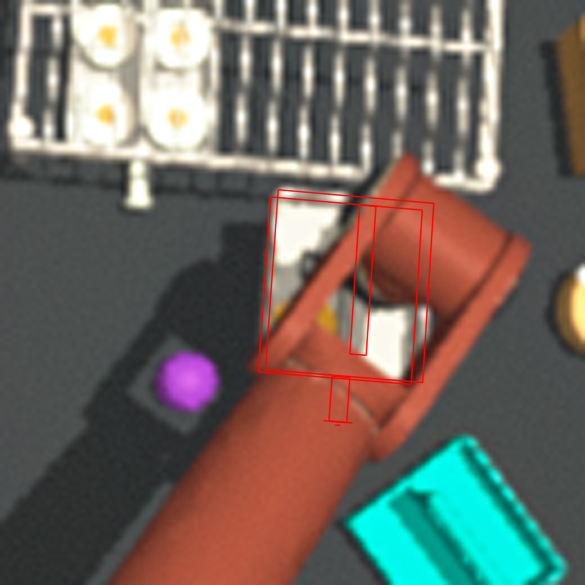

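View pics/s7c.png

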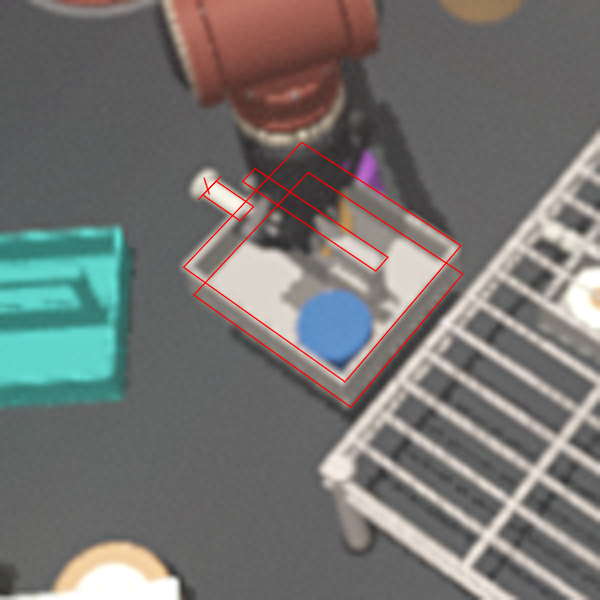

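Request:
step_arm(deltas=[[-0.001, -0.005, 0, 0, 0, 0, 1], [-0.003, -0.016, 0, 0, 0, -0.007, 1], [-0.005, -0.034, 0, 0, 0, -0.015, 1], [-0.007, -0.056, 0, 0, 0, -0.025, 1], [-0.01, -0.081, 0, 0, 0, -0.035, 1], [-0.013, -0.108, 0, 0, 0, -0.045, 1], [-0.016, -0.136, 0, 0, 0, -0.055, 1], [-0.019, -0.164, 0, 0, 0, -0.065, 1], [-0.022, -0.192, 0, 0, 0, -0.08, 1], [-0.025, -0.219, 0, 0, 0, -0.09, 1], [-0.028, -0.244, 0, 0, 0, -0.1, 1], [-0.031, -0.266, 0, 0, 0, -0.11, 1], [-0.033, -0.284, 0, 0, 0, -0.12, 1], [-0.034, -0.295, 0, 0, 0, -0.125, 1], [-0.034, -0.3, 0, 0, 0, -0.125, 1], [-0.034, -0.3, 0, 0, 0, -0.125, 1]])

```text
time: 12.05
tool_pos: [0.471, 0.0243, 0.2041]
tool_rot: [-0.0, 1.0, 0.007, 0.0]
contact_force: [0.6, -0.6, -8.7]
gripper_width: 0.153
```

```bash
python3 - <<'E'
from ov import *
s=manip.state();print(s['tool_pos'],s['contact_force'],s['gripper_width'])
th=D(7.8);c=np.array([.4892,.3246]);ux=np.array([np.cos(th),np.sin(th)])
delta([*(c+ux*(-.02)),.2],rot(0,D(7.8)))
E
```

```text
[0.471  0.0243 0.2041] [ 0.5865 -0.6255 -8.7437] 0.1534130887623144
[ 0.0024 -0.2975  0.0044 -0.0009 -0.001  -0.1227]
```

Request:
step_arm(deltas=[[0, -0.005, 0, 0, 0, 0, 1], [0, -0.016, 0, 0, 0, -0.007, 1], [0, -0.034, 0, 0, 0, -0.015, 1], [0, -0.056, 0, 0, 0, -0.025, 1], [0, -0.081, 0, 0, 0, -0.035, 1], [0, -0.108, 0, 0, 0, -0.045, 1], [0, -0.136, 0, 0, 0, -0.055, 1], [0, -0.164, 0, 0, 0, -0.065, 1], [0, -0.192, 0, 0, 0, -0.08, 1], [0.001, -0.219, 0, 0, 0, -0.09, 1], [0.001, -0.244, 0, 0, 0, -0.1, 1], [0.002, -0.266, 0, 0, 0, -0.11, 1], [0.002, -0.282, 0, 0, 0, -0.12, 1], [0.002, -0.293, 0, 0, 0, -0.123, 1], [0.002, -0.2975, 0, 0, 0, -0.123, 1], [0.002, -0.2975, 0, 0, 0, -0.123, 1], [0.002, -0.2975, 0, 0, 0, -0.123, 1]])

```text
time: 13.75
tool_pos: [0.4696, 0.3206, 0.2044]
tool_rot: [-0.0, 0.998, 0.067, 0.0]
contact_force: [-0.3, 0.9, -7.5]
gripper_width: 0.154
```

```bash
python3 - <<'E'
from ov import *
s=manip.state();print(s['tool_pos'],s['contact_force'],s['gripper_width'],s['tool_rot'])
t=manip.grab_frame("top")[:,:,::-1];sc=manip.grab_frame("scene")[:,:,::-1]
cv2.imwrite("pics/t8.png",t);cv2.imwrite("pics/s8.png",sc)
th=D(7.8);c=np.array([.4892,.3246]);R=np.array([[np.cos(th),-np.sin(th)],[np.sin(th),np.cos(th)]])
P=lambda x,y,z:[*(c+R@[x,y]),z]
q=[P(-.125,-.11,.066),P(-.125,.11,.066),P(.125,.11,.066),P(.125,-.11,.066)]
L=tote_lines(s['tool_pos'][0],s['tool_pos'][1],th,.12)+[(q[i],q[(i+1)%4]) for i in range(4)]+[(P(.085,-.118,.108),P(.085,.118,.108)),(P(.085,-.11,.068),P(.085,.11,.068))]
overlay(t,"top",L,130,120,120,120,4.9,"pics/t8c.png");overlay(sc,"scene",L,225,80,140,110,5.4,"pics/s8c.png")
delta([*(c+R@[-.02,0]),.15],rot(0,th))
E
```

```text
[0.4696 0.3206 0.2044] [-0.329   0.9029 -7.5073] 0.1540089939542379 [-0.0002  0.9977  0.0673  0.0004]
[-0.0001 -0.0013  0.0544 -0.0007 -0.0009 -0.0018]
```

View pics/t8c.png

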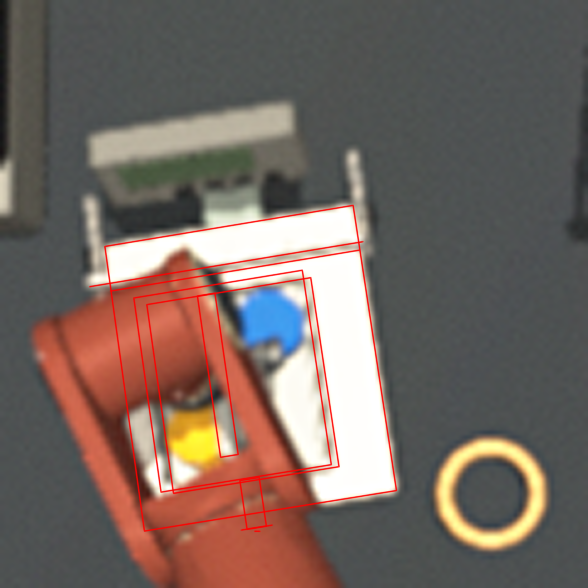

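View pics/s8c.png

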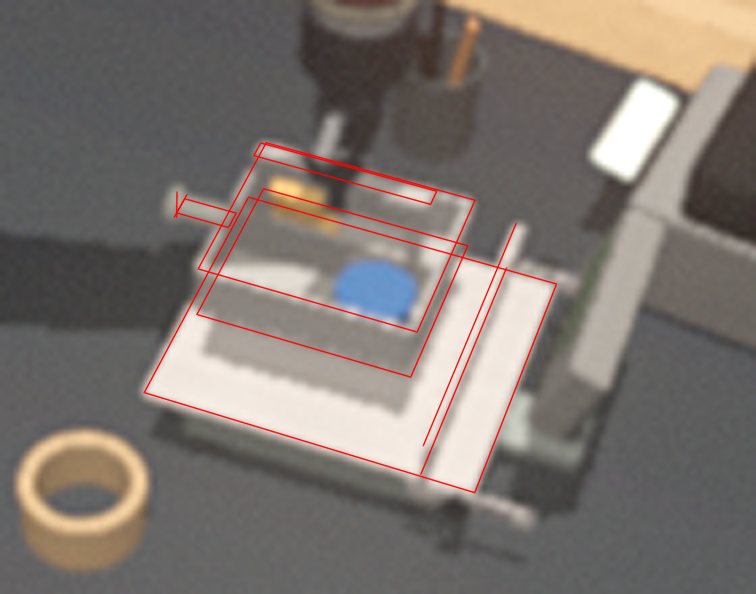

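Request:
step_arm(deltas=[[0, -0.001, 0.005, 0, 0, 0, 1], [0, -0.001, 0.015, 0, 0, 0, 1], [0, -0.001, 0.026, 0, 0, 0, 1], [0, -0.001, 0.036, 0, 0, 0, 1], [0, -0.001, 0.043, 0, 0, 0, 1], [0, -0.001, 0.047, 0, 0, 0, 1], [0, -0.001, 0.048, 0, 0, 0, 1], [0, -0.001, 0.049, 0, 0, 0, 1], [0, -0.001, 0.05, 0, 0, 0, 1], [0, -0.001, 0.05, 0, 0, 0, 1], [0, -0.001, 0.05, 0, 0, 0, 1]])

```text
time: 14.95
tool_pos: [0.4696, 0.3224, 0.1549]
tool_rot: [-0.001, 0.998, 0.068, 0.001]
contact_force: [-0.0, 0.1, -6.9]
gripper_width: 0.15
```

Request:
step_arm(deltas=[[0, 0, 0.001, 0, 0, 0, 1], [0, 0, 0.002, 0, 0, 0, 1], [0, 0, 0.0025, 0, 0, 0, 1], [0, 0, 0.003, 0, 0, 0, 1], [0, 0, 0.003, 0, 0, 0, 1]])

```text
time: 15.45
tool_pos: [0.4693, 0.3223, 0.1513]
tool_rot: [-0.001, 0.998, 0.068, 0.0]
contact_force: [0.1, -1.0, -8.1]
gripper_width: 0.152
```

Request:
step_arm(deltas=[[0, 0, 0.0005, 0, 0, 0, 1], [0, 0, 0.001, 0, 0, 0, 1], [0, 0, 0.001, 0, 0, 0, 1]])

```text
time: 15.75
tool_pos: [0.4695, 0.3223, 0.1508]
tool_rot: [-0.001, 0.998, 0.068, 0.001]
contact_force: [-0.6, -0.2, -5.2]
gripper_width: 0.152
```

Request:
step_arm(deltas=[[0, 0, 0.0005, 0, 0, 0, 1], [0, 0, 0.001, 0, 0, 0, 1], [0, 0, 0.001, 0, 0, 0, 1]])

```text
time: 16.05
tool_pos: [0.4697, 0.3225, 0.1508]
tool_rot: [-0.001, 0.998, 0.068, 0.001]
contact_force: [-3.5, -2.8, 2.3]
gripper_width: 0.156
```

Request:
step_arm(deltas=[[0.002, 0, 0, 0, 0, 0, 1], [0.005, 0, 0, 0, 0, 0, 1], [0.009, 0, 0, 0, 0, 0, 1], [0.013, 0, 0, 0, 0, 0, 1], [0.015, 0, 0, 0, 0, 0, 1], [0.015, 0, 0, 0, 0, 0, 1]])

```text
time: 16.65
tool_pos: [0.4848, 0.3251, 0.1508]
tool_rot: [-0.001, 0.998, 0.068, 0.001]
contact_force: [-3.1, 0.6, 3.9]
gripper_width: 0.154
```

```bash
python3 - <<'E'
from ov import *
s=manip.state();print(s['tool_pos'],s['contact_force'],s['ft_torque'],s['gripper_width'],s['tool_rot'])
t=manip.grab_frame("top")[:,:,::-1];sc=manip.grab_frame("scene")[:,:,::-1]
cv2.imwrite("pics/t9.png",t);cv2.imwrite("pics/s9.png",sc)
f=6
cv2.imwrite("pics/t9c.png",cv2.resize(t[145:245,135:235],None,fx=f,fy=f,interpolation=cv2.INTER_CUBIC))
cv2.imwrite("pics/s9c.png",cv2.resize(sc[95:190,245:345],None,fx=f,fy=f,interpolation=cv2.INTER_CUBIC))
E
```

```text
[0.4848 0.3251 0.1508] [-3.1153  0.6185  3.869 ] [-0.0783  0.641  -0.0117] 0.1537987641910545 [-0.0013  0.9977  0.0676  0.0012]
```

View pics/t9c.png

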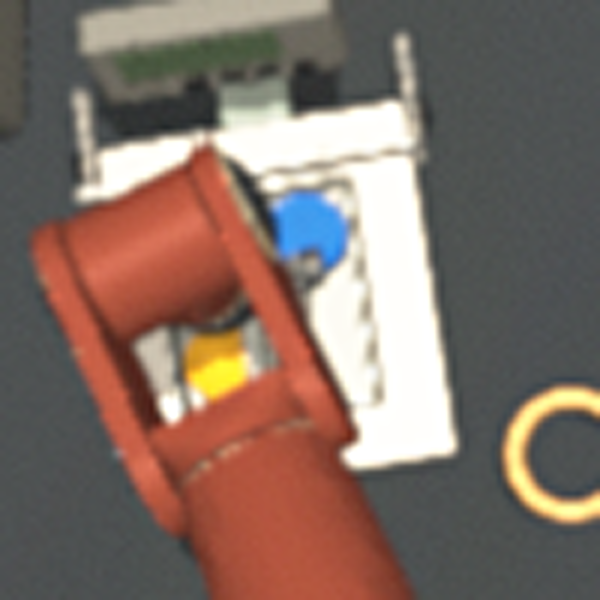

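View pics/s9c.png

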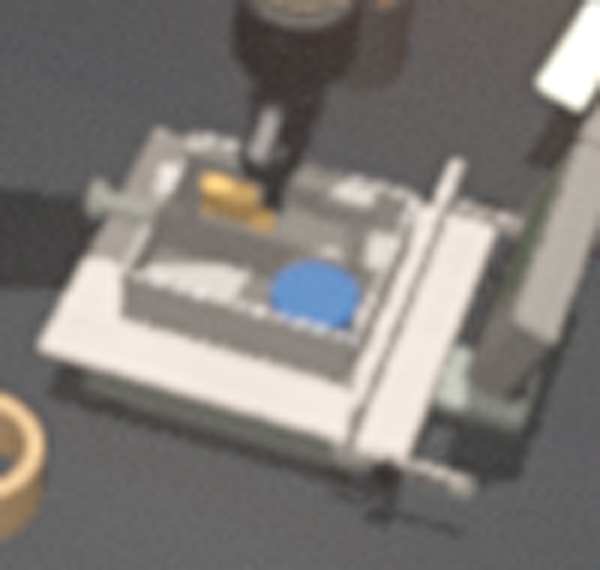

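Request:
step_arm(deltas=[[0.001, 0, 0, 0, 0, 0, 1], [0.002, 0, 0, 0, 0, 0, 1], [0.003, 0, 0, 0, 0, 0, 1], [0.004, 0, 0, 0, 0, 0, 1], [0.004, 0, 0, 0, 0, 0, 1]])

```text
time: 17.25
tool_pos: [0.4881, 0.3254, 0.1508]
tool_rot: [-0.001, 0.998, 0.068, 0.001]
contact_force: [-6.7, -0.5, 6.8]
gripper_width: 0.15
```

Request:
step_arm(deltas=[[0.0005, 0, 0, 0, 0, 0, 1], [0.001, 0, 0, 0, 0, 0, 1], [0.0015, 0, 0, 0, 0, 0, 1], [0.002, 0, 0, 0, 0, 0, 1], [0.002, 0, 0, 0, 0, 0, 1]])

```text
time: 17.75
tool_pos: [0.49, 0.3256, 0.1508]
tool_rot: [-0.001, 0.998, 0.068, 0.0]
contact_force: [-7.1, -0.9, 6.9]
gripper_width: 0.149
```

Request:
step_arm(deltas=[[0.0005, 0, 0, 0, 0, 0, 1], [0.001, 0, 0, 0, 0, 0, 1], [0.001, 0, 0, 0, 0, 0, 1]])

```text
time: 18.05
tool_pos: [0.491, 0.3257, 0.1508]
tool_rot: [-0.001, 0.998, 0.068, 0.0]
contact_force: [-6.2, -0.8, 7.5]
gripper_width: 0.155
```

Request:
step_arm(deltas=[[0.0005, 0, 0, 0, 0, 0, 1], [0.001, 0, 0, 0, 0, 0, 1], [0.001, 0, 0, 0, 0, 0, 1]])

```text
time: 18.35
tool_pos: [0.492, 0.3258, 0.1508]
tool_rot: [-0.001, 0.998, 0.068, 0.0]
contact_force: [-6.4, -1.2, 7.0]
gripper_width: 0.15
```

Request:
step_arm(deltas=[[0.0005, 0, 0, 0, 0, 0, 1], [0.001, 0, 0, 0, 0, 0, 1], [0.001, 0, 0, 0, 0, 0, 1]])

```text
time: 18.65
tool_pos: [0.493, 0.326, 0.1508]
tool_rot: [-0.001, 0.998, 0.068, 0.0]
contact_force: [-6.6, -0.5, 8.1]
gripper_width: 0.152
```

Request:
step_arm(deltas=[[0.0005, 0, 0, 0, 0, 0, 1], [0.001, 0, 0, 0, 0, 0, 1], [0.001, 0, 0, 0, 0, 0, 1]])

```text
time: 18.95
tool_pos: [0.494, 0.3261, 0.1508]
tool_rot: [-0.001, 0.998, 0.068, 0.0]
contact_force: [-7.0, -1.2, 6.4]
gripper_width: 0.151
```

Request:
step_arm(deltas=[[0.0005, 0, 0, 0, 0, 0, 1], [0.001, 0, 0, 0, 0, 0, 1], [0.001, 0, 0, 0, 0, 0, 1]])

```text
time: 19.25
tool_pos: [0.495, 0.3262, 0.1508]
tool_rot: [-0.001, 0.998, 0.068, 0.0]
contact_force: [-6.0, 0.2, 7.3]
gripper_width: 0.147
```

```bash
python3 - <<'E'
from ov import *
s=manip.state();print(s['tool_pos'],s['contact_force'],s['ft_torque'],s['gripper_width'],s['tool_rot'])
t=manip.grab_frame("top")[:,:,::-1];sc=manip.grab_frame("scene")[:,:,::-1]
f=6
cv2.imwrite("pics/t10c.png",cv2.resize(t[145:245,135:235],None,fx=f,fy=f,interpolation=cv2.INTER_CUBIC))
cv2.imwrite("pics/s10c.png",cv2.resize(sc[95:190,245:345],None,fx=f,fy=f,interpolation=cv2.INTER_CUBIC))
E
```

```text
[0.495  0.3262 0.1508] [-6.0466  0.2075  7.3373] [-0.186   1.0654  0.0175] 0.14694401857471423 [-0.0009  0.9977  0.0677  0.0004]
```

View pics/s10c.png

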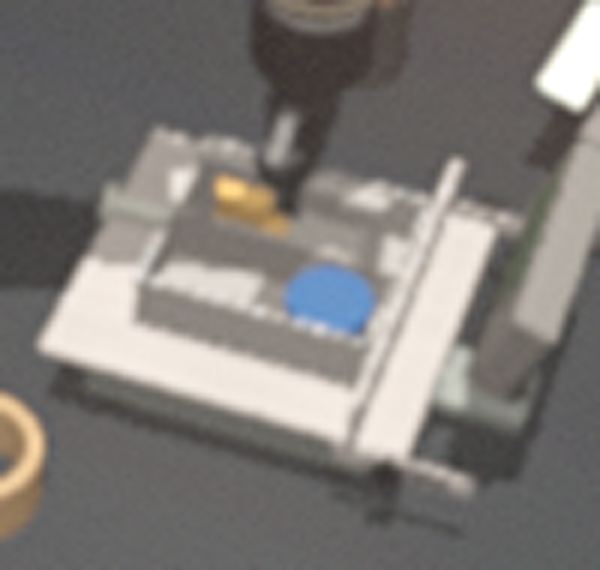

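View pics/t10c.png

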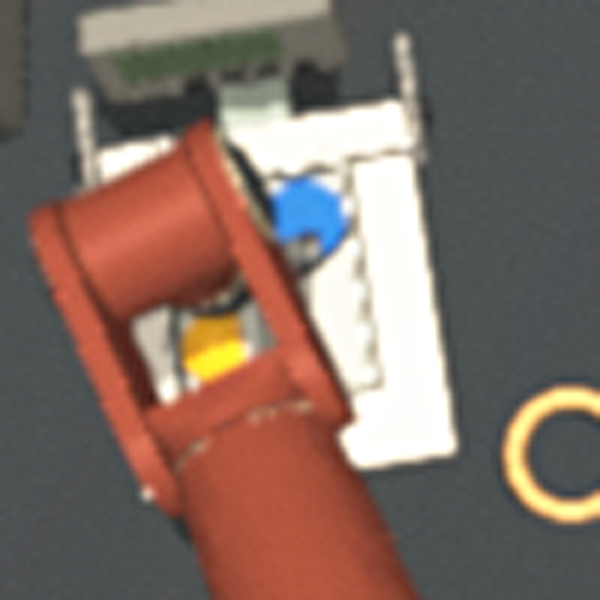

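Request:
step_arm(deltas=[[0.0005, 0, 0, 0, 0, 0, 1], [0.001, 0, 0, 0, 0, 0, 1], [0.001, 0, 0, 0, 0, 0, 1]])

```text
time: 19.65
tool_pos: [0.4954, 0.3263, 0.1508]
tool_rot: [-0.001, 0.998, 0.068, -0.0]
contact_force: [-9.1, -1.9, 7.8]
gripper_width: 0.151
```

Request:
step_arm(deltas=[[0.0005, 0, 0, 0, 0, 0, 1], [0.001, 0, 0, 0, 0, 0, 1], [0.001, 0, 0, 0, 0, 0, 1]])

```text
time: 19.95
tool_pos: [0.4956, 0.3261, 0.1508]
tool_rot: [-0.0, 0.998, 0.068, -0.001]
contact_force: [-12.5, -3.1, 11.1]
gripper_width: 0.15
```

Request:
step_arm(deltas=[[0.0005, 0, 0, 0, 0, 0, 1], [0.001, 0, 0, 0, 0, 0, 1], [0.001, 0, 0, 0, 0, 0, 1]])

```text
time: 20.25
tool_pos: [0.4957, 0.3261, 0.1508]
tool_rot: [-0.0, 0.998, 0.068, -0.003]
contact_force: [-16.7, -3.9, 12.5]
gripper_width: 0.152
```

```bash
python3 - <<'E'
from ov import *
s=manip.state();print(s['tool_pos'],s['contact_force'],s['ft_torque'],s['gripper_width'],s['tool_rot'])
sc=manip.grab_frame("scene")[:,:,::-1];t=manip.grab_frame("top")[:,:,::-1]
f=6
cv2.imwrite("pics/t11c.png",cv2.resize(t[145:245,135:235],None,fx=f,fy=f,interpolation=cv2.INTER_CUBIC))
cv2.imwrite("pics/s11c.png",cv2.resize(sc[95:190,245:345],None,fx=f,fy=f,interpolation=cv2.INTER_CUBIC))
E
```

```text
[0.4957 0.3261 0.1508] [-16.6709  -3.9207  12.5187] [-0.5434  2.2524  0.124 ] 0.15211346186391447 [-0.      0.9977  0.0681 -0.0027]
```

View pics/s11c.png

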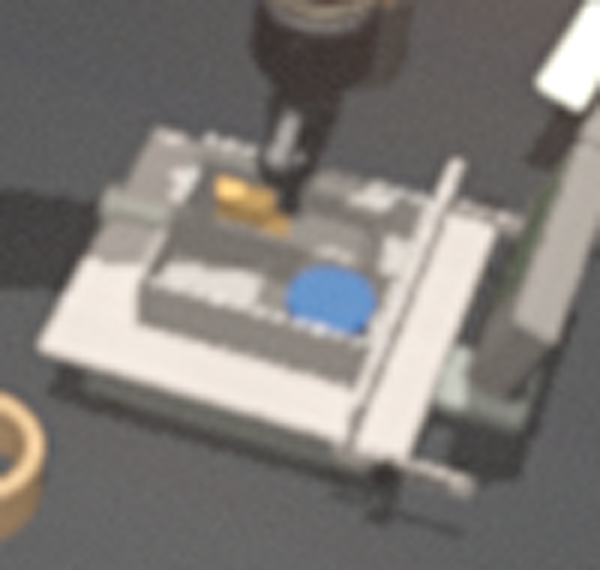

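View pics/t11c.png

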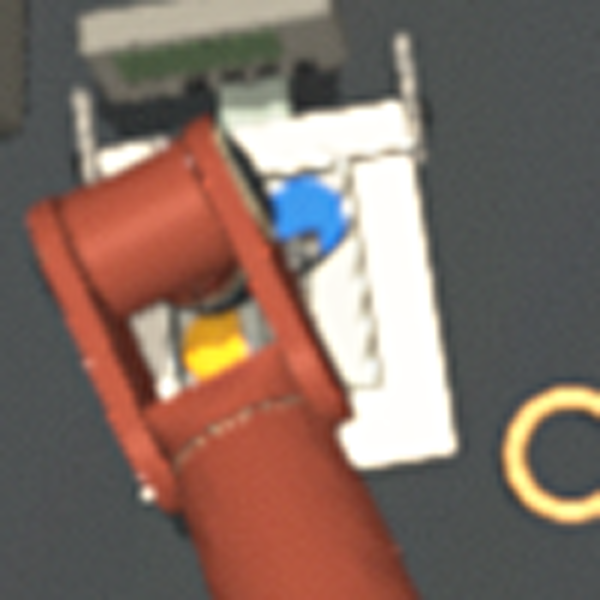

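Request:
step_arm(deltas=[[-0.0006, 0, 0, 0, 0, 0, 1], [-0.0012, 0, 0, 0, 0, 0, 1], [-0.0012, 0, 0, 0, 0, 0, 0.6], [-0.0012, 0, 0, 0, 0, 0, 0.5], [-0.0012, 0, 0, 0, 0, 0, 0.2], [-0.0012, 0, 0, 0, 0, 0, -0.2], [-0.0012, 0, 0, 0, 0, 0, -0.6], [-0.0012, 0, 0, 0, 0, 0, -1], [-0.0012, 0, 0, 0, 0, 0, -1], [-0.0012, 0, 0, 0, 0, 0, -1]])

```text
time: 21.35
tool_pos: [0.497, 0.3261, 0.1495]
tool_rot: [-0.001, 0.998, 0.068, 0.001]
contact_force: [-0.7, 0.1, 0.3]
gripper_width: 1.002
```

Request:
step_arm(deltas=[[0, 0, -0.005, 0, 0, 0, -1], [0, 0, -0.02, 0, 0, 0, -1], [0, 0, -0.05, 0, 0, 0, -1], [0, 0, -0.09, 0, 0, 0, -1], [-0.03, 0, -0.13, 0, 0, 0, -1], [-0.06, 0.04, -0.15, 0, 0, 0, -1], [-0.08, 0.08, -0.16, 0, 0, 0, -1], [-0.08, 0.13, -0.17, 0, 0, 0, -1], [-0.08, 0.18, -0.17, 0, 0, 0, -1], [-0.08, 0.23, -0.17, 0, 0, 0, -1], [-0.08, 0.28, -0.17, 0, 0, 0, -1], [-0.08, 0.33, -0.17, 0, 0, 0, -1], [-0.08, 0.38, -0.17, 0, 0, 0, -1], [-0.08, 0.42, -0.17, 0, 0, 0, -1], [-0.08, 0.42, -0.17, 0, 0, 0, -1], [-0.08, 0.42, -0.17, 0, 0, 0, -1]])

```text
time: 22.95
tool_pos: [0.4742, -0.1018, 0.3202]
tool_rot: [-0.001, 0.998, 0.067, 0.001]
contact_force: [-0.2, -0.4, -1.2]
gripper_width: 0.998
```

```bash
python3 - <<'E'
from ov import *
s=manip.state();print(s['tool_pos'],s['contact_force'],s['gripper_width'])
sc=manip.grab_frame("scene")[:,:,::-1];t=manip.grab_frame("top")[:,:,::-1]
cv2.imwrite("pics/t12.png",t)
th=D(7.8);c=np.array([.4892,.3246]);R=np.array([[np.cos(th),-np.sin(th)],[np.sin(th),np.cos(th)]])
f=6
cv2.imwrite("pics/t12c.png",cv2.resize(t[145:245,135:235],None,fx=f,fy=f,interpolation=cv2.INTER_CUBIC))
cv2.imwrite("pics/s12c.png",cv2.resize(sc[95:190,245:345],None,fx=f,fy=f,interpolation=cv2.INTER_CUBIC))
E
```

```text
[ 0.4742 -0.1018  0.3202] [-0.226  -0.3774 -1.169 ] 0.9982230403659519
```

View pics/t12c.png

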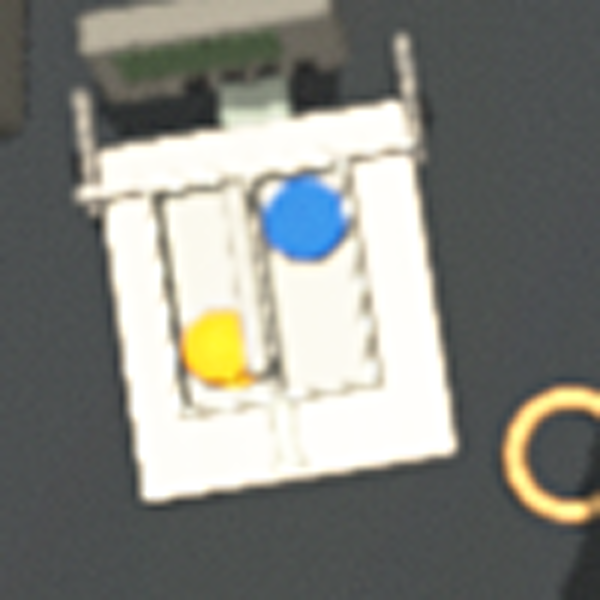

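View pics/s12c.png

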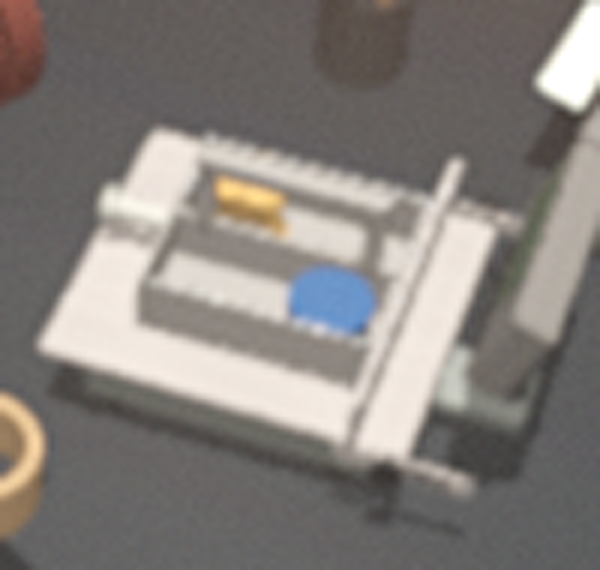

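View pics/t12.png

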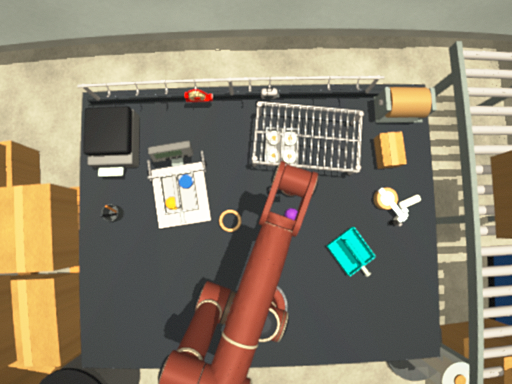

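```bash
python3 - <<'E'
from ov import *
th=D(7.8);R=np.array([[np.cos(th),-np.sin(th)],[np.sin(th),np.cos(th)]])
a=lambda p,z:print(p,R.T@(back("top",crop(p,6,(135,145)),z)[:2]-[.4892,.3246]))
print("stop front top");a((77,199),.108);a((424,158),.108)
print("tote front wall top corners");a((190,412),.112);a((383,388),.112)
print("peg disc");a((292,465),.096);print("grip ends");a((240,180),.17)
b=lambda p,z:print(p,R.T@(back("scene",crop(p,6,(245,95)),z)[:2]-[.4892,.3246]))
print("scene tote bottom front-right, rear right");b((142,323),.066);b((355,383),.066);print("stop base near");b((352,445),.068);b((348,440),.068);print("top corner fr");b((145,287),.112)
s=cv2.imread("pics/s5.png")
# did the stop move? 
import glob
t0=cv2.imread("pics/s5.png");n=manip.grab_frame("scene")[:,:,::-1]
for (y0,y1,x0,x1) in [(160,175,295,330),(118,132,312,330)]:
    tpl=t0[y0:y1,x0:x1]; m=cv2.matchTemplate(np.ascontiguousarray(n[y0-6:y1+6,x0-6:x1+6]),tpl,cv2.TM_CCOEFF_NORMED);print(cv2.minMaxLoc(m))
E
```

```text
stop front top
(77, 199) [0.0864 0.1192]
(424, 158) [ 0.0752 -0.1235]
tote front wall top corners
(190, 412) [-0.0723  0.0608]
(383, 388) [-0.0772 -0.0726]
peg disc
(292, 465) [-0.1184 -0.0005]
grip ends
(240, 180) [ 0.0705 -0.0062]
scene tote bottom front-right, rear right
(142, 323) [-0.07   -0.0664]
(355, 383) [ 0.076  -0.0635]
stop base near
(352, 445) [ 0.0899 -0.1154]
(348, 440) [ 0.0864 -0.1124]
top corner fr
(145, 287) [-0.066  -0.0761]
(0.20250684022903442, 0.9993740916252136, (0, 12), (6, 6))
(0.05935699865221977, 0.8894482851028442, (0, 9), (6, 6))
```

```bash
python3 - <<'E'
from ov import *
n=manip.grab_frame("scene")[:,:,::-1];t=manip.grab_frame("top")[:,:,::-1]
th=D(7.8);c=np.array([.4892,.3246]);R=np.array([[np.cos(th),-np.sin(th)],[np.sin(th),np.cos(th)]])
P=lambda x,y,z:[*(c+R@[x,y]),z]
X=c+R@[.0055,-.001];k=.0855
q=[P(-.125,-.11,.066),P(-.125,.11,.066),P(.125,.11,.066),P(.125,-.11,.066)]
L=tote_lines(*X,th,.066)+[(q[i],q[(i+1)%4]) for i in range(4)]+[(P(k,-.118,.108),P(k,.118,.108)),(P(k,-.118,.068),P(k,.118,.068))]
overlay(t,"top",L,145,145,80,90,6.5,"pics/t13c.png");overlay(n,"scene",L,248,95,90,90,6.5,"pics/s13c.png")
E
```

```text
(no output)
```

View pics/t13c.png

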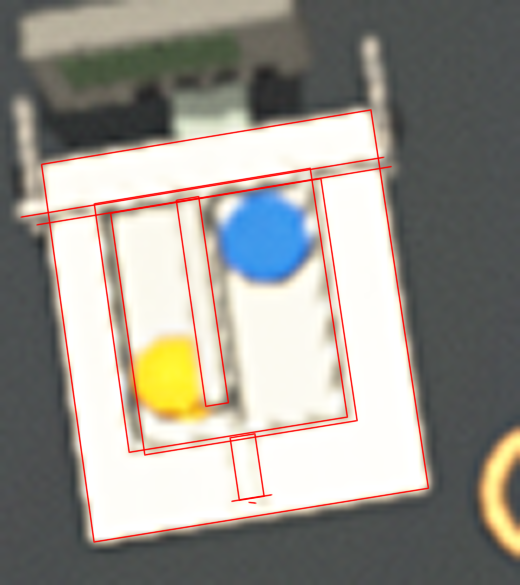

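View pics/s13c.png

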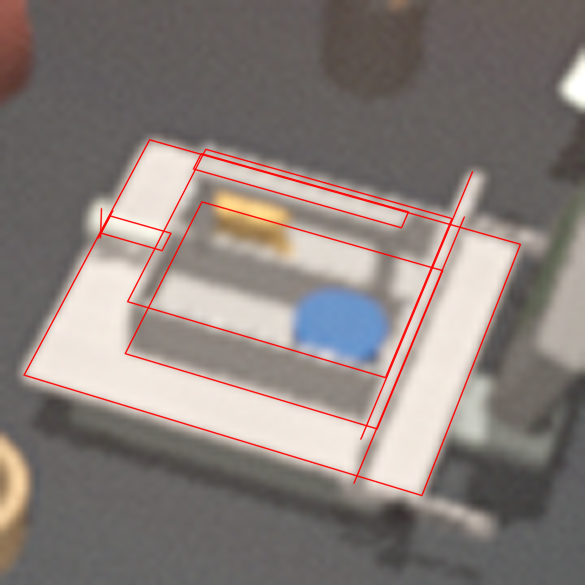

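```bash
python3 - <<'E'
from ov import *
th=D(7.8);c=np.array([.4892,.3246]);R=np.array([[np.cos(th),-np.sin(th)],[np.sin(th),np.cos(th)]])
for z in (.3,.2,.098):print([*(c+R@[-.17,-.001]),z]);delta([*(c+R@[-.17,-.001]),z],rot(0,th))
E
```

```text
[np.float64(0.3209085826922889), np.float64(0.3005376048456968), 0.3]
[-0.097  -0.4176  0.0196 -0.0009 -0.0016  0.0013]
[np.float64(0.3209085826922889), np.float64(0.3005376048456968), 0.2]
[-0.0972 -0.4176  0.1196 -0.0009 -0.0016  0.0013]
[np.float64(0.3209085826922889), np.float64(0.3005376048456968), 0.098]
[-0.0974 -0.4175  0.2216 -0.0009 -0.0016  0.0013]
```

Request:
step_arm(deltas=[[-0.01, -0.03, 0, 0, 0, 0, 0], [-0.02, -0.07, 0, 0, 0, 0, 1], [-0.03, -0.12, 0, 0, 0, 0, 1], [-0.04, -0.17, 0, 0, 0, 0, 1], [-0.05, -0.22, 0, 0, 0, 0, 1], [-0.06, -0.27, 0, 0, 0, 0, 1], [-0.08, -0.32, 0, 0, 0, 0, 1], [-0.097, -0.36, 0.02, 0, 0, 0, 1], [-0.097, -0.4, 0.03, 0, 0, 0, 1], [-0.097, -0.4175, 0.06, 0, 0, 0, 1], [-0.097, -0.4175, 0.1, 0, 0, 0, 1], [-0.097, -0.4175, 0.14, 0, 0, 0, 1], [-0.097, -0.4175, 0.18, 0, 0, 0, 1], [-0.097, -0.4175, 0.21, 0, 0, 0, 1], [-0.097, -0.4175, 0.2215, 0, 0, 0, 1], [-0.097, -0.4175, 0.2215, 0, 0, 0, 1], [-0.097, -0.4175, 0.2215, 0, 0, 0, 1]])

```text
time: 24.9
tool_pos: [0.3227, 0.3006, 0.0995]
tool_rot: [-0.001, 0.998, 0.068, 0.002]
contact_force: [-0.6, -0.3, 0.3]
gripper_width: 0.002
```

Request:
step_arm(deltas=[[0.005, 0, 0, 0, 0, 0, 1], [0.012, 0, 0, 0, 0, 0, 1], [0.02, 0, 0, 0, 0, 0, 1], [0.024, 0, 0, 0, 0, 0, 1], [0.026, 0, 0, 0, 0, 0, 1], [0.026, 0, 0, 0, 0, 0, 1]])

```text
time: 25.5
tool_pos: [0.348, 0.3032, 0.0978]
tool_rot: [-0.001, 0.998, 0.067, 0.0]
contact_force: [0.4, 0.3, -0.7]
gripper_width: 0.003
```

```bash
python3 - <<'E'
from ov import *
s=manip.state();print(s['tool_pos'],s['contact_force'],s['gripper_width'])
n=manip.grab_frame("scene")[:,:,::-1];t=manip.grab_frame("top")[:,:,::-1]
f=6
cv2.imwrite("pics/t14c.png",cv2.resize(t[145:245,135:235],None,fx=f,fy=f,interpolation=cv2.INTER_CUBIC))
cv2.imwrite("pics/s14c.png",cv2.resize(n[95:190,235:335],None,fx=f,fy=f,interpolation=cv2.INTER_CUBIC))
E
```

```text
[0.348  0.3032 0.0978] [ 0.4099  0.2815 -0.7425] 0.0027883417060898382
```

View pics/s14c.png

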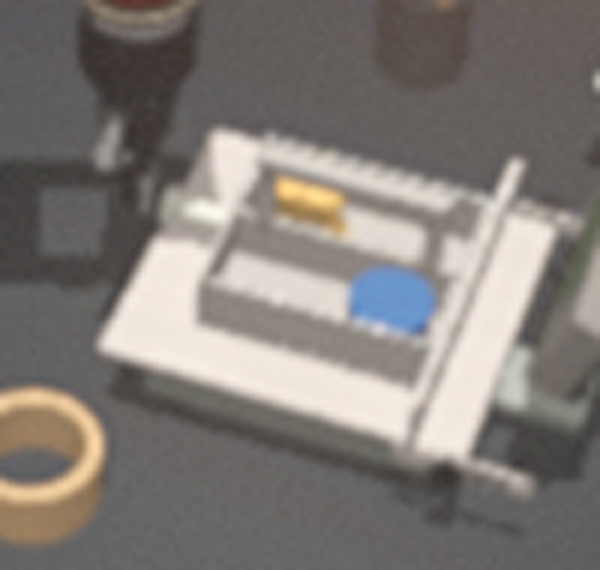

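View pics/t14c.png

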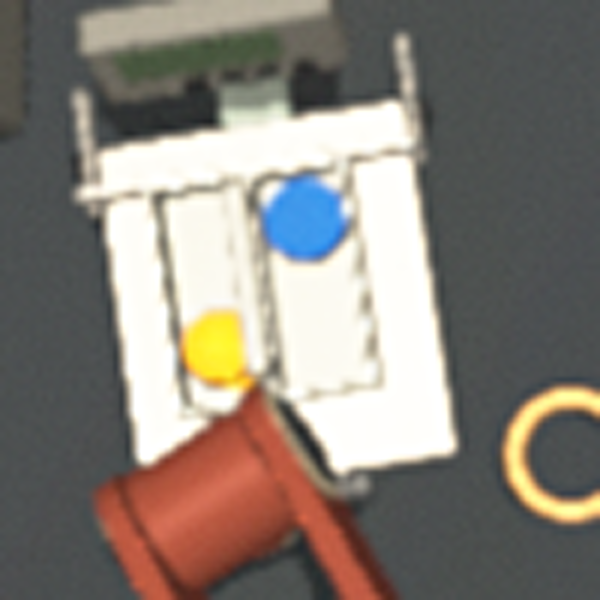

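Request:
step_arm(deltas=[[0.001, 0, 0, 0, 0, 0, 1], [0.002, 0, 0, 0, 0, 0, 1], [0.003, 0, 0, 0, 0, 0, 1], [0.003, 0, 0, 0, 0, 0, 1]])

```text
time: 26.0
tool_pos: [0.3508, 0.3037, 0.0979]
tool_rot: [-0.001, 0.998, 0.068, 0.001]
contact_force: [0.1, -0.9, 0.4]
gripper_width: 0.0
```

Request:
step_arm(deltas=[[0.0005, 0, 0, 0, 0, 0, 1], [0.001, 0, 0, 0, 0, 0, 1], [0.0015, 0, 0, 0, 0, 0, 1], [0.0015, 0, 0, 0, 0, 0, 1]])

```text
time: 26.4
tool_pos: [0.3522, 0.3039, 0.0979]
tool_rot: [-0.001, 0.998, 0.068, 0.001]
contact_force: [-0.1, 0.1, 0.0]
gripper_width: -0.002
```

Request:
step_arm(deltas=[[0.0005, 0, 0, 0, 0, 0, 1], [0.001, 0, 0, 0, 0, 0, 1], [0.0015, 0, 0, 0, 0, 0, 1], [0.0015, 0, 0, 0, 0, 0, 1]])

```text
time: 26.8
tool_pos: [0.3537, 0.3041, 0.0979]
tool_rot: [-0.001, 0.998, 0.068, 0.0]
contact_force: [-0.0, 0.0, -0.2]
gripper_width: -0.004
```

Request:
step_arm(deltas=[[0.001, 0, 0, 0, 0, 0, 1], [0.002, 0, 0, 0, 0, 0, 1], [0.0025, 0, 0, 0, 0, 0, 1], [0.0025, 0, 0, 0, 0, 0, 1]])

```text
time: 27.2
tool_pos: [0.3562, 0.3045, 0.0979]
tool_rot: [-0.001, 0.998, 0.068, 0.0]
contact_force: [-0.8, -0.4, -0.4]
gripper_width: -0.0
```

Request:
step_arm(deltas=[[0.0005, 0, 0, 0, 0, 0, 1], [0.001, 0, 0, 0, 0, 0, 1], [0.0015, 0, 0, 0, 0, 0, 1], [0.0015, 0, 0, 0, 0, 0, 1]])

```text
time: 27.6
tool_pos: [0.3576, 0.3047, 0.0979]
tool_rot: [-0.001, 0.998, 0.068, 0.0]
contact_force: [0.1, -0.4, 0.4]
gripper_width: -0.003
```

Request:
step_arm(deltas=[[0.0005, 0, 0, 0, 0, 0, 1], [0.001, 0, 0, 0, 0, 0, 1], [0.0015, 0, 0, 0, 0, 0, 1], [0.0015, 0, 0, 0, 0, 0, 1]])

```text
time: 28.0
tool_pos: [0.3583, 0.3047, 0.0978]
tool_rot: [-0.0, 0.998, 0.068, -0.001]
contact_force: [-4.6, -0.9, 4.0]
gripper_width: 0.001
```

Request:
step_arm(deltas=[[0.0005, 0, 0, 0, 0, 0, 1], [0.001, 0, 0, 0, 0, 0, 1], [0.0015, 0, 0, 0, 0, 0, 1], [0.0015, 0, 0, 0, 0, 0, 1]])

```text
time: 28.4
tool_pos: [0.3583, 0.3047, 0.0978]
tool_rot: [0.0, 0.998, 0.068, -0.003]
contact_force: [-10.4, -1.8, 8.1]
gripper_width: 0.002
```

Request:
step_arm(deltas=[[0.0005, 0, 0, 0, 0, 0, 1], [0.001, 0, 0, 0, 0, 0, 1], [0.001, 0, 0, 0, 0, 0, 1]])

```text
time: 28.7
tool_pos: [0.3583, 0.3048, 0.0978]
tool_rot: [0.0, 0.998, 0.068, -0.004]
contact_force: [-15.3, -3.8, 11.9]
gripper_width: -0.001
```

Request:
step_arm(deltas=[[-0.003, 0, 0, 0, 0, 0, 1], [-0.01, 0, 0, 0, 0, 0, 1], [-0.03, 0, 0, 0, 0, 0, 1], [-0.05, 0, 0, 0, 0, 0, 1], [-0.055, 0, -0.04, 0, 0, 0, 1], [-0.055, 0, -0.08, 0, 0, 0, 1], [-0.055, 0, -0.12, 0, 0, 0, 1], [-0.055, 0.05, -0.15, 0, 0, 0, 1], [-0.055, 0.1, -0.15, 0, 0, 0, 1], [-0.05, 0.15, -0.15, 0, 0, 0, 1], [-0.02, 0.2, -0.15, 0, 0, 0, 1], [0.03, 0.23, -0.15, 0, 0, 0, 1], [0.03, 0.23, -0.15, 0, 0, 0, 1], [0.03, 0.23, -0.15, 0, 0, 0, 1], [0.03, 0.23, -0.15, 0, 0, 0, 1]])

```text
time: 30.2
tool_pos: [0.4219, 0.0811, 0.2474]
tool_rot: [-0.001, 0.998, 0.067, 0.0]
contact_force: [-0.2, -0.5, 0.1]
gripper_width: -0.002
```

```bash
python3 - <<'E'
from ov import *
s=manip.state();print(s['tool_pos'],s['contact_force'],s['gripper_width'],s['joint_vel'])
n=manip.grab_frame("scene")[:,:,::-1];t=manip.grab_frame("top")[:,:,::-1]
f=6
cv2.imwrite("pics/t15c.png",cv2.resize(t[145:245,135:235],None,fx=f,fy=f,interpolation=cv2.INTER_CUBIC))
cv2.imwrite("pics/s15c.png",cv2.resize(n[95:190,245:345],None,fx=f,fy=f,interpolation=cv2.INTER_CUBIC))
t0=cv2.imread("pics/s5.png")
for (y0,y1,x0,x1) in [(160,175,295,330),(118,132,312,330)]:
    m=cv2.matchTemplate(np.ascontiguousarray(n[y0-6:y1+6,x0-6:x1+6]),t0[y0:y1,x0:x1],cv2.TM_CCOEFF_NORMED);print(cv2.minMaxLoc(m))
E
```

```text
[0.4219 0.0811 0.2474] [-0.1934 -0.45    0.0948] -0.002350392203007813 [ 0.0257 -0.0227  0.0144  0.001   0.003  -0.0014]
(0.19915521144866943, 0.9993070363998413, (0, 12), (6, 6))
(0.05557553470134735, 0.8898804783821106, (0, 9), (6, 6))
```

View pics/s15c.png

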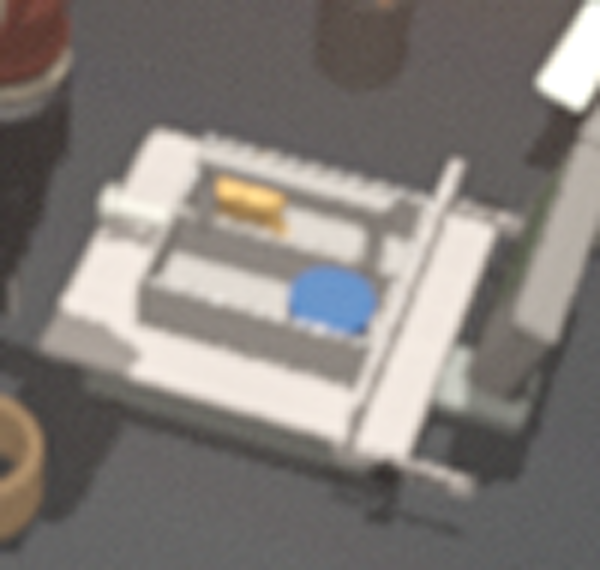

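View pics/t15c.png

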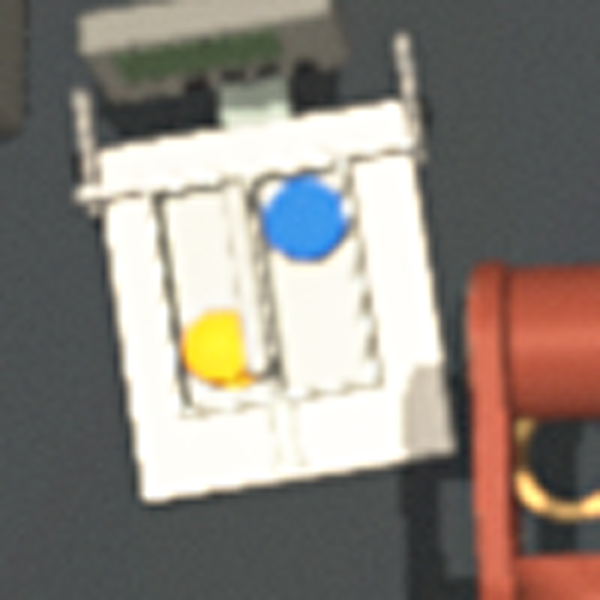

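The tote rests against the stop with the knob and tin inside. The stop has not moved, the bystanders in these views are where they were, and the arm is clear.

```bash
python3 -c "
from plant import manip
print(manip.job_done())"
```

```text
the job is handed in; nothing more can be done
None
```

The tote is on the bench scale against the parcel stop, pull facing the robot, with the knob and tin inside. I handed the job in at about 30 s; no verdict is reported.

**What I did:**
- I gripped the peg pull with the gripper leaned back 40° and slid the tote about 0.2 m forward, fully clear of the lip.
- I then lifted the tote level by its grip, set it on the platter, and slid it back until the rear wall met the stop.
- That took about 17 N, well under the 38 N at which the clamps slip.
- After letting go I pushed the peg's end disc at about 15 N to square the tote. It did not move, so it was already seated.

**Last checks:**
- **Stop:** the part of the scene image around it, compared with an earlier picture, shows no shift. The match at its far end is weaker.
- **Side to side:** the tote sits within a few millimetres of the middle.
- **Contents:** both pictures show the knob and tin inside.
- **Bystanders:** the tape roll had not moved in the last close-ups. The cup, sealer and other tote looked in place in the last full overhead view, taken just before the final push.

**Doubtful:** the top view put the stop and the tote's front edge each about 2° off the 7.8° I used for the platter. That is within pixel error and both were off the same way, so it does not point to a gap. I did not measure squareness more finely than that.

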